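# Reverse a parked backup battery in its dock and cam it tight

## Robot

A 6-joint arm with a two-finger parallel gripper is mounted at the origin on the work surface. World frame = base frame: x ahead of the robot, y to its left, z up, the work surface at z = 0. Lengths are in m, angles in degrees, forces in N, time in s.
With the tool pointing down it reaches from about 0.3 to 0.75 m from the base axis. Payload 8.5 kg.
Tool frame: the origin (TCP) lies at the very end of the fingers, on their centre line; the grasp point (between the pads) lies 19 mm behind it (hold_point_z is the distance from the TCP to the grasp point, in m); z points along the fingers, y is the direction in which the jaws open and shut (so a half turn about z gives the same grasp; the last joint's range is limited). The gripper opens to 85 mm and grips with 20 to 120 N. Pads are 22 mm wide; open, the fingers measure 114 mm over their backs; the gripper's body (76 mm by 85 mm) begins 54 mm behind the grasp point. The pads swing forward as they close: fully open they stand 13 mm farther back than shut.
Start: joints at [52.351, 21.807, 74.336, -0, 83.858, -12.336], TCP at [0.235, 0.497, 0.231] pointing down, gripper open.
Joint ranges: [-178.18, 178.18], [-50.72, 133.34], [12.68, 142.11], [-81.47, 261.47], [9.98, 163.14], [-165.26, 165.26]. Speed limits (degrees/s): [136.94, 136.94, 180, 180, 180, 180].

## Interface

Orientations are given as a 3x3 rotation matrix whose columns are the frame's x, y, z axes.
In Python, from rig import observe, get_image, close_job, hold_point_z gives the robot as it stands. The module is installed in compiled form; this text tells all that it offers.
- The arm moves only by the tool jog_arm, never from a script. Its arguments are lists of equal length, an entry for each row: "travel": the shift along the world's x, y, z in m, a list of three; "dr": the turn, a rotation vector about the world's x, y, z in rad, a list of three. In form: {"travel": [[x, y, z], ...], "dr": [[rx, ry, rz], ...]}. A call has 1 to 20 rows; each row shifts and turns the commanded pose from where the row before left it; what a row does not reach is not made up. A row lasts 1/12 s, in which the tool goes at most 41.7 mm and 7.16 degrees, less where a joint would pass 70% of its speed; a pose out of reach is approached as far as the arm can. A call with a gripper value outside its range is refused whole. "jaw" is the finger opening in m, from 0 to 0.0854, set as the call begins (left out, the last holds). The fingers move at their own pace and stop on an object; "newtons" is the grip in N (left out, the last holds). Time passes only in rows, so rows that do not move let the fingers close. It gives the time, the measured TCP pose, the force and the opening at its end, in the units of the state.
- observe(): the state, without advancing time (a new reading comes with each control period).
- get_image(name): name is "side" or "top"; returns a dict with "color" (480x640x3 uint8, red, green, blue), "fovy" (degrees; the focal length in pixels is half the picture's height over the tangent of half this angle, whatever the lens; pixels are square), "cx", "cy" (the principal point, pixels), "R" (3x3) and "t" (3): a world point X has camera coordinates R X + t. Camera axes: x right, y down, z forward; pixel columns grow to the right and rows downward; lengths in m; the calibration is good to about 2 mm. A picture is of the moment at which its call begins. There is no depth.
- close_job(): hands the job in, once; it reports no verdict.
The state is a dict: "time_s": time; "q": joint angles; "qvel": joint speeds; "joint_efforts": joint torques, N m; "position": TCP position; "tool_rot": TCP orientation; "ft_force": force on the tool from outside, world axes, zero at the start; "wrist_torque": the same for the moment, N m; "grip_width": finger opening in m.
Only numpy, scipy, OpenCV 4.12 (cv2) and the standard library are available. Lean on these libraries where they do the work, as an engineer would, in place of code of your own. Each camera call takes 0.05 s, during which the arm holds its last target.

## Task

The boiler pump's backup battery is parked back to front in its dock, with its brass contacts facing out of the sleeve. Slide it out, turn it end for end and slide it back in with the brass contacts going in first, then swing the red-knobbed cam lever on the sleeve its full quarter turn so that the hook draws the battery tight onto the sprung contacts. Keep the battery right way up, do not drop it, and do not push the other things on the worktop about.

Things in the scene. Friction and masses are not known exactly. Their poses are not given: they have to be found in the camera images.
- dock: Fixed grey steel battery dock before a white inverter box. Origin: middle of the sleeve's open mouth, on the worktop; +x into the sleeve, -x out over clear worktop, z up. No floor: the battery slides on the worktop. Inside 79 mm wide (y), side walls from x = 4 to 88. Roof: top at z = 58, front edge at x = 15. Inverter: x 136 to 266, y +-95, 92 high.
- pack: Loose battery, dark box 130 x 76 x 36 mm high, about 0.6 kg. Origin: centre of underside; +x: end with brass strips; -x: orange end cap. On top, 54 from the centre towards each end, a grey round-ended pull bar 12 thick (x), 24 wide (y), z = 36 to 50, to hook, push or pinch. Starts with its +x opposite to the dock's, its centre at dock x = -6 to 10, so 55 to 71 of it stand out of the mouth.
- pack_contacts (a point): Centre of the battery's brass-contact end face, 18 mm above its underside (pack x = +65). To end inward, facing the contact plate: battery just touching the plate has its centre at dock x = 11 mm, drawn tight at about x = 14.
- pack_blank (a point): Centre of the battery's orange end face, 18 mm above its underside (pack x = -65). To end facing out of the mouth.
- cam_pivot (a point): On the cam's upright turning axis, in the middle of the sleeve's roof (dock x = 26 mm, y = 0), 68 above the worktop. The steel hook hangs from 64 down to 39 above the worktop, 73 to 90 from this axis, opposite to the knob.
- cam_knob (a point): Centre of the red knob of the cam lever: 18 across, upright, from 66 to 87 above the worktop, 75 from the turning axis. Lever open: on the dock's +y side; closed: on its +x side, over the neck before the inverter.
- cam (a joint): Cam lever angle: 0 = open (knob to the dock's +y, hook beside the sleeve at -y), 1.571 = closed, clockwise from above (hook outside the battery's outer pull bar), limit 1.64. Starts at 0 to 0.2, stays where left. Stiff over the last 0.6 rad: up to about 10 N at the knob. It catches the bar only if the battery was pushed to within 4 mm of touching the contact plate.
- contact_plate (a joint): Sprung plate with the dock's contacts at the end of the sleeve, m it is pushed in: 0 = free (face at dock x = 76 mm, z = 8 to 34), at most 0.006. Spring 2.5 N per mm; a battery merely pushed against it is held by friction at 0.0017 at most, fully cammed tight it reads about 0.003.
- torch: Yellow torch with a black head lying on the worktop, 150 long (x), 36 thick; origin under its middle. Leave alone.
- pliers: Steel pliers with blue handles lying flat, 180 long (x), 65 wide; origin at the rivet, underneath. Leave alone.
- tub: Grey plastic tub with flip-top lid, 118 x 168 x 87 high; origin under its middle. Leave alone.
- dish: White ceramic dish of bleed keys, 108 across, 26 high; origin under its middle. Leave alone.
- jar: Small jar with steel lid, 64 across, 75 high; origin under its middle. Leave alone.
- inhibitor: White plastic bottle with blue cap, 72 across, 200 high; origin under its middle. Leave alone.
- dock_mouth (a point): Middle of the sleeve's mouth, 18 mm above the dock's origin. The walls flare there to about 103 wide at x = -18 (34 high). Inside, two lips at z = 38 to 41 run over the battery's sides and leave 48 free in the middle (and 52 under the roof) for its pull bars.

How it is judged (in metres and radians):
On the way, in this order (a step that is already met when the one before it is completed fails the run):
1. the battery is slid out of the sleeve (x of pack in the frame of dock below -0.045 m), for 0.1 s.
2. the battery is back in the sleeve with its contacts first, at the contact plate (x of pack_contacts in the frame of dock above 0.071 m and angle between the x axis of pack and the x axis of dock, either way round below 0.1 rad), for 0.1 s.
At the end, for the whole second after the job is handed in: The battery lies at rest, flat and straight (within 0.06 rad) in the sleeve with its brass contacts inward, the cam lever is closed (angle above 1.45 rad of 1.57) and holds it tight: contact plate pushed in by more than 1.8 mm and the contact end face more than 77 mm inside the mouth (value of joint cam above 1.45 rad and value of joint contact_plate above 0.0018 m and x of pack_contacts in the frame of dock above 0.077 m and angle between the x axis of pack and the x axis of dock, either way round below 0.06 rad and angle between pack's own z axis and vertical below 0.06 rad and linear speed of pack below 0.01 m/s); the robot touches nothing.
It fails at once if the battery is tipped up by more than 0.6 rad (angle between pack's own z axis and vertical above 0.6 rad).
It fails at once if the battery is dropped or thrown (moves faster than 1 m/s) (linear speed of pack above 1 m/s).
It fails at once if one of the other things is pushed more than 25 mm away (distance of any of torch, pliers, tub, dish, jar, inhibitor from where it was at the start of the episode above 0.025 m).
It also fails if it takes over 72 s, if anything falls off the work surface, if the arm or the gripper's body presses on something with over 40 N, if the wrist force passes 120 N, or if a joint passes its speed limit or range.

## Working session

There is one attempt and no reset: what is moved stays moved. The work goes in short steps, Python scripts to look and compute and a tool call to move; the robot and the scene stay as the last step left them, time stands still between calls to the robot, and variables do not carry over. Pictures are saved under pics/ and viewed, and the job is handed in when it is done.

Besides the shell and the picture viewer there is one more tool, called after ">>>" as name(argument=value, ...) on one line, values as JSON. jog_arm: Moves the arm, as the interface text tells. Its arguments: {"type":"object","properties":{"travel":{"type":"array"},"dr":{"type":"array"},"jaw":{"type":"number"},"newtons":{"type":"number"}},"required":["travel","dr"]}

```bash
mkdir -p pics; cat > h.py <<'E'
import numpy as np, cv2
from rig import observe, get_image, close_job, hold_point_z
def snap(n,f):
    d=get_image(n); cv2.imwrite(f'pics/{f}.png',d['color'][:,:,::-1]); 
    import pickle; pickle.dump(d,open(f'pics/{f}.pkl','wb')); return d
def ray(d,u,v,z):
    f=240/np.tan(np.radians(d['fovy'])/2); R=np.array(d['R']);t=np.array(d['t'])
    c=-R.T@t; w=R.T@np.array([(u-d['cx'])/f,(v-d['cy'])/f,1]); return c+w*(z-c[2])/w[2]
def proj(d,X):
    f=240/np.tan(np.radians(d['fovy'])/2); p=np.array(d['R'])@np.array(X)+np.array(d['t']); return np.array([d['cx']+f*p[0]/p[2],d['cy']+f*p[1]/p[2]])
E
python3 - <<'E'
from h import *
for n in('side','top'):
    d=snap(n,n+'0'); print(n,d['fovy'],d['cx'],d['cy'],np.round(-np.array(d['R']).T@d['t'],3),np.round(d['R'],2).tolist())
s=observe(); print({k:np.round(v,3).tolist() for k,v in s.items()},hold_point_z)
E
```

```text
side 50.169512576099 322.4375628742242 241.04690624229903 [ 0.478 -0.97   0.738] [[0.99, -0.13, -0.01], [-0.08, -0.58, -0.81], [0.1, 0.8, -0.59]]
top 55.50258280554073 317.31392398819196 250.43255690666192 [ 0.569 -0.114  0.901] [[0.02, -1.0, -0.02], [-1.0, -0.02, -0.07], [0.06, 0.02, -1.0]]
{'time_s': 0.1, 'q': [52.351, 21.839, 74.378, 0.001, 83.858, -12.335], 'qvel': [-0.113, -0.186, -0.158, 0.047, 0.056, 0.037], 'joint_efforts': [0.004, -44.922, -23.166, -0.0, 0.004, -0.0], 'position': [0.235, 0.497, 0.231], 'tool_rot': [[-0.904, 0.428, -0.001], [0.428, 0.904, -0.001], [0.0, -0.001, -1.0]], 'ft_force': [-0.548, -0.227, -0.466], 'wrist_torque': [0.032, -0.049, 0.024], 'grip_width': 0.085} 0.0187
```

View pics/top0.png

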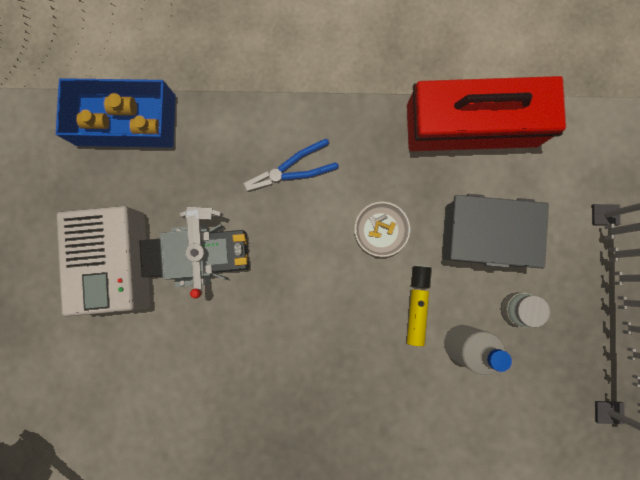

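View pics/side0.png

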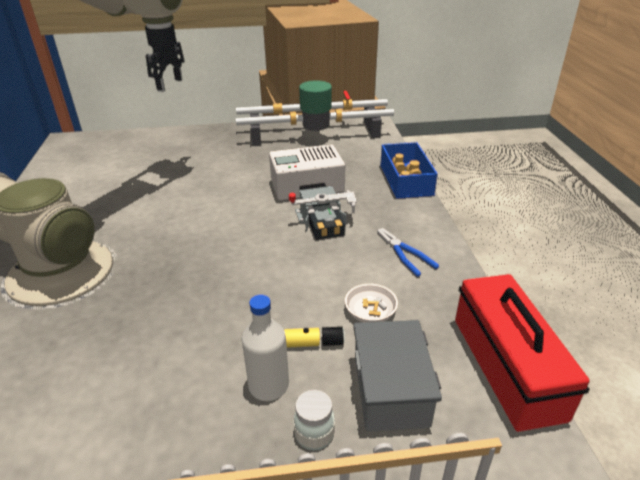

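```bash
python3 - <<'E'
from h import *
import pickle
d=pickle.load(open('pics/top0.pkl','rb'))
c=d['color'][190:330,130:270][:,:,::-1]; cv2.imwrite('pics/c0.png',cv2.resize(c,(560,560),interpolation=cv2.INTER_CUBIC))
d2=pickle.load(open('pics/side0.pkl','rb'))
c=d2['color'][140:250,260:370][:,:,::-1]; cv2.imwrite('pics/c1.png',cv2.resize(c,(550,550),interpolation=cv2.INTER_CUBIC))
hsv=cv2.cvtColor(d['color'],cv2.COLOR_RGB2HSV)
def blobs(d,lo,hi,roi,mn=8):
    x0,y0,x1,y1=roi; h=cv2.cvtColor(d['color'],cv2.COLOR_RGB2HSV)[y0:y1,x0:x1]
    m=cv2.inRange(h,lo,hi); n,l,s,ce=cv2.connectedComponentsWithStats(m)
    return [(s[i,4],ce[i]+[x0,y0],s[i,:4]+[x0,y0,0,0]) for i in range(1,n) if s[i,4]>=mn]
print('red',blobs(d,(0,150,100),(8,255,255),(150,270,250,310)),blobs(d2,(0,150,80),(8,255,255),(270,180,310,210)))
for a,ce,bb in blobs(d,(12,120,100),(30,255,255),(200,200,270,300)): print('orange',a,ce,bb,ray(d,*ce,.036))
k=blobs(d,(0,150,100),(8,255,255),(150,270,250,310))[0][1]; print('knob',ray(d,*k,.08))
E
```

```text
red [(np.int32(72), array([194.58333333, 293.09722222]), array([190, 289,  10,   9]))] [(np.int32(47), array([291.53191489, 196.78723404]), array([289, 193,   6,   9]))]
orange 89 [238.62921348 237.50561798] [233 234  13   8] [0.64658755 0.05254851 0.036     ]
orange 90 [240.62222222 260.87777778] [235 255  12  11] [0.60205185 0.04724098 0.036     ]
knob [0.54054609 0.120201   0.08      ]
```

View pics/c0.png

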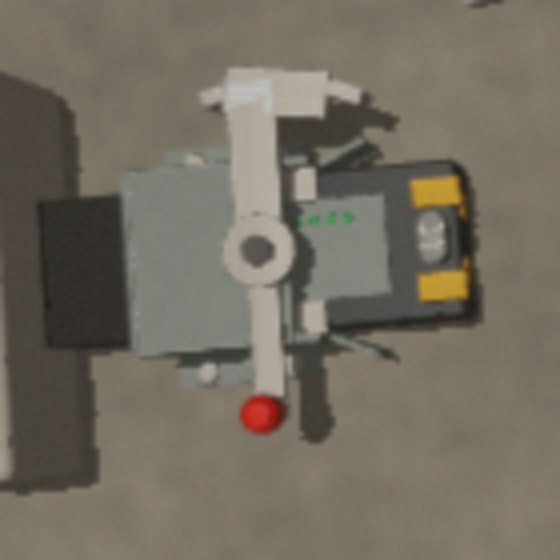

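View pics/c1.png

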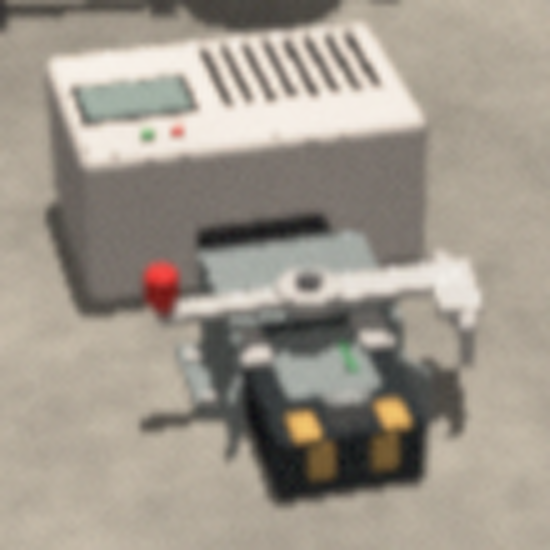

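```bash
python3 - <<'E'
from h import *
import pickle
d=pickle.load(open('pics/top0.pkl','rb')); d2=pickle.load(open('pics/side0.pkl','rb'))
P=lambda a,b,z:ray(d,130+(a-1.5)/4,190+(b-1.5)/4,z)
def ang(a,b): v=b-a; return np.degrees(np.arctan2(v[1],v[0])),np.linalg.norm(v)
for nm,a,b,z in [('roofback',(122,170),(135,355),.058),('rooftop edge',(122,170),(232,160),.058),('packtop L',(320,172),(455,160),.036),('packR',(335,328),(475,316),.036),('packend',(465,170),(478,310),.036)]:
    A,B=P(*a,z),P(*b,z); print(nm,A,B,ang(A,B))
print('pivot',P(258,250,.072),'bar',P(432,237,.05),'knob',P(262,413,.087))
# triangulate pivot, knob, bar
def tri(u1,u2):
    A=[];b=[]
    for D,u in((d,u1),(d2,u2)):
        c=ray(D,*u,0); e=ray(D,*u,1)-c; e/=np.linalg.norm(e); M=np.eye(3)-np.outer(e,e); A.append(M); b.append(M@c)
    return np.linalg.lstsq(np.vstack(A),np.hstack(b),rcond=None)[0]
S=lambda a,b:(260+(a-2)/5,140+(b-2)/5)
T=lambda a,b:(130+(a-1.5)/4,190+(b-1.5)/4)
print('tri pivot',tri(T(258,250),S(308,285)),'knobtop',tri(T(262,413),S(161,270)))
g=cv2.cvtColor(d['color'],cv2.COLOR_RGB2GRAY)
# inverter top corners
c=d['color'][190:330,40:180][:,:,::-1]; cv2.imwrite('pics/c2.png',cv2.resize(c,(560,560),interpolation=cv2.INTER_CUBIC))
E
```

```text
roofback [0.65162141 0.19563635 0.058     ] [0.5656332  0.18569036 0.058     ] (np.float64(-173.402092666926), np.float64(0.08656150918148633))
rooftop edge [0.65162141 0.19563635 0.058     ] [0.65737146 0.14424425 0.058     ] (np.float64(-83.61596533437462), np.float64(0.05171277119534271))
packtop L [0.65479227 0.10848085 0.036     ] [0.66188694 0.04396566 0.036     ] (np.float64(-83.7244526774248), np.float64(0.06490411923892372))
packR [0.58048813 0.09849907 0.036     ] [0.58765419 0.03198174 0.036     ] (np.float64(-83.8511123361974), np.float64(0.06690221871044968))
packend [0.6571888  0.03902008 0.036     ] [0.59053281 0.03064546 0.036     ] (np.float64(-172.8389145513631), np.float64(0.06718001228484717))
pivot [0.61482025 0.12631584 0.072     ] bar [0.62389727 0.05102024 0.05      ] knob [0.54120388 0.11724934 0.087     ]
tri pivot [0.61571388 0.12751604 0.06762243] knobtop [0.54178045 0.11655416 0.08924818]
```

View pics/c2.png

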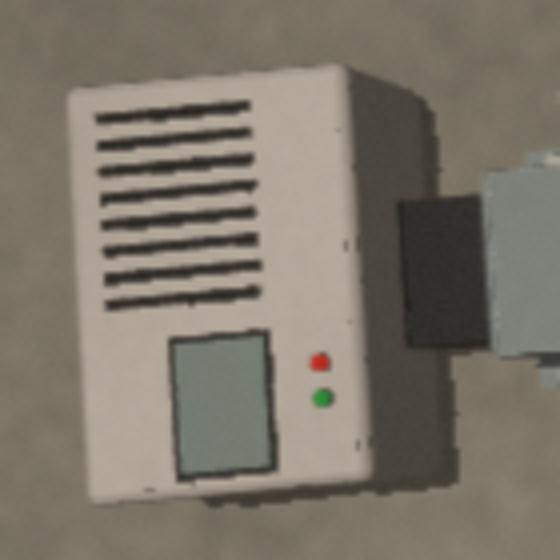

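```bash
python3 - <<'E'
from h import *
import pickle
d=pickle.load(open('pics/top0.pkl','rb'))
P=lambda a,b,z:ray(d,40+(a-1.5)/4,190+(b-1.5)/4,z)
c=[P(*k,.092) for k in((347,65),(373,482),(90,503),(68,92))]
for i in range(4):
    v=c[(i+1)%4]-c[i]; print(c[i],np.degrees(np.arctan2(v[1],v[0])),np.linalg.norm(v))
m=sum(c)/4
for th in (96.3,):
    t=np.radians(th); x=np.array([np.cos(t),np.sin(t)]); y=np.array([-x[1],x[0]])
    print('origin from inverter',m[:2]-.201*x)
    print('origin from pivot',np.array([.6151,.1266])-.026*x)
    # verticals: roof back edge mid x=88?
    o=np.array([.6151,.1266])-.026*x
    for nm,p in dict(bar=(.6239,.0510),kn=(.5412,.1172),kt=(.5418,.1166),roofbk=(.6086,.1907),packend=(.6239,.0348),sL=(.6466,.0525),sR=(.6020,.0472)).items():
        p=np.array(p)-o; print(nm,p@x,p@y)
    pv=np.array([.6151,.1266])
E
```

```text
[0.69447702 0.24641302 0.092     ] -173.58352132849888 0.18726623505834578
[0.50838385 0.22548513 0.092     ] 95.5429156612732 0.1266675167890236
[0.49614887 0.35156037 0.092     ] 6.504303431660809 0.18475220048266103
[0.67971189 0.3724887  0.092     ] -83.32033354748884 0.12693732770878813
origin from inverter [0.61673701 0.09920065]
origin from pivot [0.61795309 0.10075702]
bar -0.05010911017001279 -0.0004509424895226193
kn 0.024766132608349554 0.07448521713239355
kt 0.024103915448421824 0.07395468114577512
roofbk 0.09042617026676882 -0.0005732231304774116
packend -0.06621127764838669 0.0013267533501523136
sL -0.051109137598596734 -0.02317845764499171
sR -0.05148298038784857 0.02173379281709182
```

>>> jog_arm(travel=[[0.01, -0.012, 0], [0.021, -0.024, 0], [0.0216, -0.0248, 0], [0.0216, -0.0248, 0], [0.0216, -0.0248, 0], [0.0216, -0.0248, 0], [0.0216, -0.0248, 0], [0.0216, -0.0248, 0], [0.0216, -0.0248, 0], [0.0216, -0.0248, 0], [0.0216, -0.0248, 0], [0.0216, -0.0248, 0], [0.0216, -0.0248, 0], [0.0216, -0.0248, 0], [0.0216, -0.0248, 0], [0.0216, -0.0248, 0], [0.0216, -0.0248, 0], [0.022, -0.025, 0], [0.012, -0.013, 0], [0, 0, 0]], dr=[[0, 0, 0], [0, 0, 0], [0, 0, 0.0555], [0, 0, 0.0555], [0, 0, 0.0555], [0, 0, 0.0555], [0, 0, 0.0555], [0, 0, 0.0555], [0, 0, 0.0555], [0, 0, 0.0555], [0, 0, 0.0555], [0, 0, 0.0555], [0, 0, 0], [0, 0, 0], [0, 0, 0], [0, 0, 0], [0, 0, 0], [0, 0, 0], [0, 0, 0], [0, 0, 0]], jaw=0.045)

```text
time_s: 1.77
position: [0.6258, 0.0481, 0.2299]
tool_rot: [[-0.994, -0.109, -0.001], [-0.109, 0.994, -0.0], [0.001, -0.0, -1.0]]
ft_force: [-0.1, 0.1, -0.1]
grip_width: 0.0452
```

```bash
python3 - <<'E'
from h import *
import pickle
s=observe(); print(s['time_s'],np.round(s['position'],4),np.degrees(np.arctan2(s['tool_rot'][1][1],s['tool_rot'][0][1])),np.round(s['q'],1),s['ft_force'],s['grip_width'])
d=pickle.load(open('pics/top0.pkl','rb'))
for u,v in((246,188),(282,178),(335,168),(356,228),(412,345),(420,268)): print(u,v,ray(d,u,v,.0))
E
```

```text
1.7667 [0.6258 0.0481 0.2299] 96.28569706446424 [  -6.4   29.9   61.    -0.    89.2 -102.7] [-0.11844543  0.0550379  -0.11720175] 0.045161999253322586
246 188 [0.74959522 0.04803582 0.        ]
282 178 [ 0.77120841 -0.0235708   0.        ]
335 168 [ 0.79344882 -0.12921391  0.        ]
356 228 [ 0.673607   -0.17321622  0.        ]
412 345 [ 0.44700257 -0.28587755  0.        ]
420 268 [ 0.59711368 -0.30021964  0.        ]
```

>>> jog_arm(travel=[[-0.0018, 0.003, -0.015], [0, 0, -0.03], [0, 0, -0.03], [0, 0, -0.03], [0, 0, -0.03], [0, 0, -0.02], [0, 0, -0.01], [0, 0, 0]], dr=[[0, 0, 0], [0, 0, 0], [0, 0, 0], [0, 0, 0], [0, 0, 0], [0, 0, 0], [0, 0, 0], [0, 0, 0]])

```text
time_s: 2.43
position: [0.621, 0.0548, 0.0642]
tool_rot: [[-0.994, -0.113, -0.004], [-0.113, 0.994, 0.001], [0.004, 0.001, -1.0]]
ft_force: [-0.1, 0.2, 0.6]
grip_width: 0.0452
```

```bash
cat >> h.py <<'E'
def st():
    s=observe(); print(round(s['time_s'],2),np.round(s['position'],4),'psi',round(np.degrees(np.arctan2(s['tool_rot'][1][1],s['tool_rot'][0][1])),2),'q',np.round(s['q'],0),'F',np.round(s['ft_force'],1),'g',round(s['grip_width'],4))
def crop(d,f,x0,y0,w,h,k):
    cv2.imwrite(f'pics/{f}.png',cv2.resize(d['color'][y0:y0+h,x0:x0+w][:,:,::-1],(w*k,h*k),interpolation=cv2.INTER_CUBIC))
E
python3 - <<'E'
from h import *
st(); d=snap('side','s1'); crop(d,'s1c',240,120,160,130,4)
d=snap('top','t1'); crop(d,'t1c',130,190,150,140,4)
E
```

```text
2.43 [0.621  0.0548 0.0642] psi 96.51 q [  -6.   38.   75.    0.   67. -102.] F [-0.1  0.2  0.6] g 0.0452
```

View pics/s1c.png

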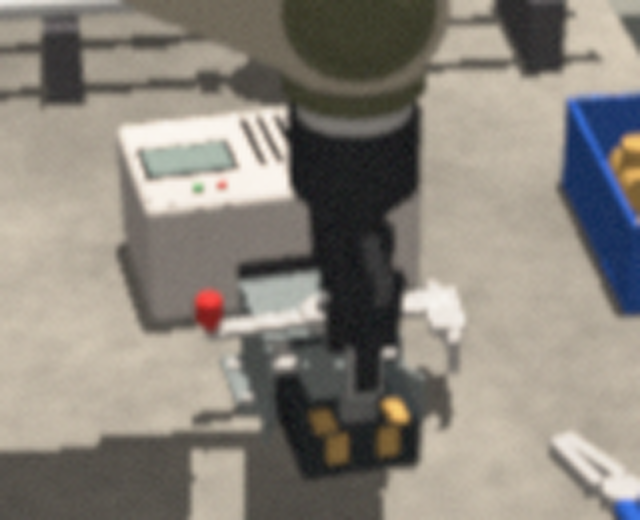

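View pics/t1c.png

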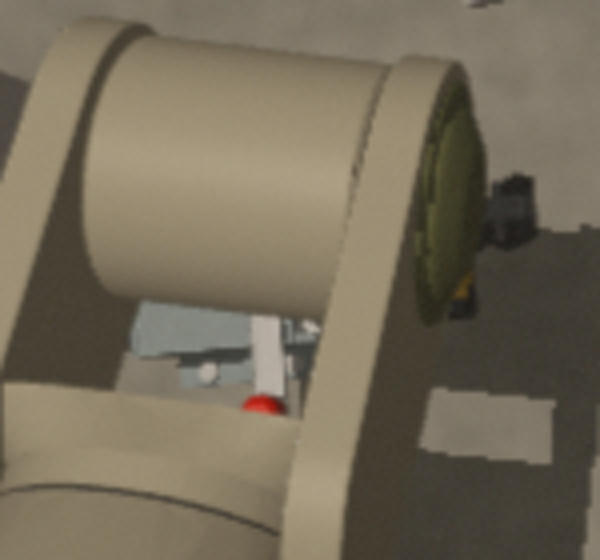

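>>> jog_arm(travel=[[0, 0, 0], [0, 0, 0], [0, 0, 0]], dr=[[0, 0, 0], [0, 0, 0], [0, 0, 0]])

```text
time_s: 2.78
position: [0.6228, 0.0542, 0.0675]
tool_rot: [[-0.994, -0.113, 0.002], [-0.113, 0.994, -0.0], [-0.002, -0.0, -1.0]]
ft_force: [-0.1, 0.3, -0.3]
grip_width: 0.045
```

>>> jog_arm(travel=[[0.001, -0.0015, -0.004], [0.0008, -0.0015, -0.006], [0, 0, -0.006], [0, 0, -0.005], [0, 0, -0.003], [0, 0, -0.002], [0, 0, -0.001], [0, 0, 0], [0, 0, 0]], dr=[[0, 0, 0], [0, 0, 0], [0, 0, 0], [0, 0, 0], [0, 0, 0], [0, 0, 0], [0, 0, 0], [0, 0, 0], [0, 0, 0]])

```text
time_s: 3.53
position: [0.6243, 0.0512, 0.0395]
tool_rot: [[-0.994, -0.113, 0.0], [-0.113, 0.994, -0.0], [-0.0, -0.0, -1.0]]
ft_force: [0.0, 0.2, 0.4]
grip_width: 0.0455
```

>>> jog_arm(travel=[[0, 0, 0], [0, 0, 0], [0, 0, 0], [0, 0, 0], [0, 0, 0], [0, 0, 0], [0, 0, 0]], dr=[[0, 0, 0], [0, 0, 0], [0, 0, 0], [0, 0, 0], [0, 0, 0], [0, 0, 0], [0, 0, 0]], jaw=0.0, newtons=40)

```text
time_s: 4.12
position: [0.6242, 0.0516, 0.0397]
tool_rot: [[-0.994, -0.113, 0.0], [-0.113, 0.994, 0.0], [-0.001, 0.0, -1.0]]
ft_force: [-1.4, 4.3, 5.8]
grip_width: 0.0104
```

```bash
python3 - <<'E'
from h import *
st(); d=snap('side','s2'); crop(d,'s2c',240,120,160,130,4)
E
```

```text
4.12 [0.6242 0.0516 0.0397] psi 96.5 q [  -6.   40.   76.    0.   64. -103.] F [-1.4  4.3  5.8] g 0.0104
```

View pics/s2c.png

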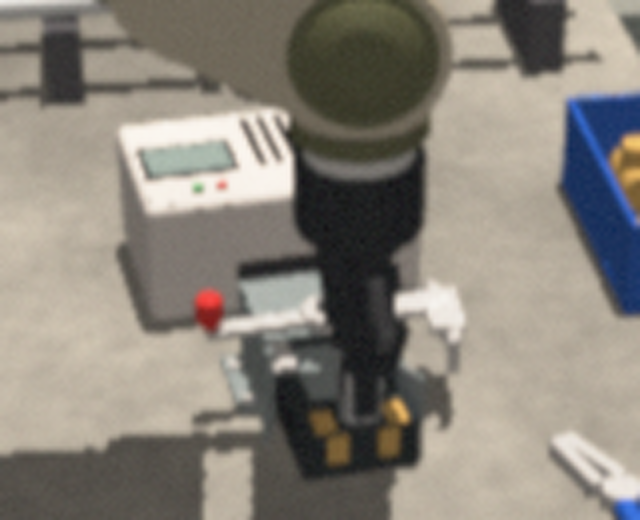

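>>> jog_arm(travel=[[0, 0, 0.0005], [0.0004, -0.004, 0], [0.0008, -0.007, 0], [0.0011, -0.0099, 0], [0.0011, -0.0099, 0], [0.0011, -0.0099, 0], [0.0011, -0.0099, 0], [0.0011, -0.0099, 0], [0.0011, -0.0099, 0], [0.0011, -0.0099, 0], [0.0011, -0.0099, 0], [0.0011, -0.0099, 0], [0.0011, -0.0099, 0], [0.0011, -0.0099, 0], [0.0008, -0.007, 0], [0.0004, -0.004, 0], [0, 0, 0], [0, 0, 0]], dr=[[0, 0, 0], [0, 0, 0], [0, 0, 0], [0, 0, 0], [0, 0, 0], [0, 0, 0], [0, 0, 0], [0, 0, 0], [0, 0, 0], [0, 0, 0], [0, 0, 0], [0, 0, 0], [0, 0, 0], [0, 0, 0], [0, 0, 0], [0, 0, 0], [0, 0, 0], [0, 0, 0]])

```text
time_s: 5.67
position: [0.6385, -0.0803, 0.0397]
tool_rot: [[-0.994, -0.113, -0.0], [-0.113, 0.994, -0.001], [0.001, -0.001, -1.0]]
ft_force: [-1.7, 0.2, 1.5]
grip_width: 0.011
```

```bash
python3 - <<'E'
from h import *
st(); d=snap('side','s3'); crop(d,'s3c',240,120,160,130,4)
E
```

```text
5.67 [ 0.6385 -0.0803  0.0397] psi 96.47 q [ -18.   41.   73.   -0.   66. -114.] F [-1.7  0.2  1.5] g 0.011
```

View pics/s3c.png

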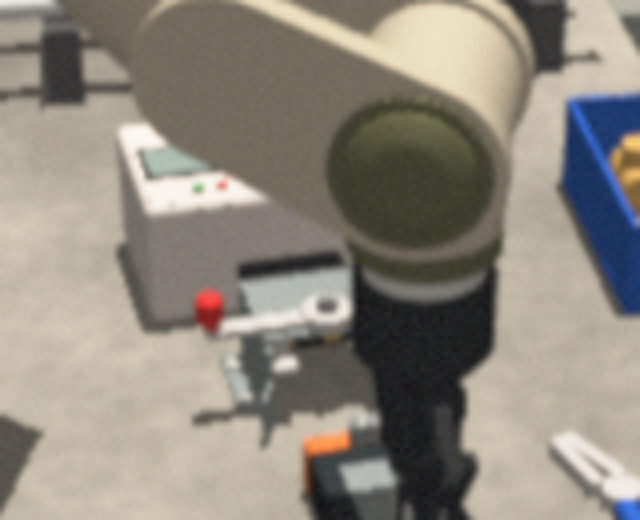

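>>> jog_arm(travel=[[0, 0, 0], [0, 0, 0], [0, 0, 0], [0, 0, 0], [0, 0, 0.005], [0, 0, 0.01], [0, 0, 0.015], [0, 0, 0.01], [-0.0015, 0.0134, 0], [-0.003, 0.0268, 0], [-0.003, 0.0268, 0], [-0.003, 0.0268, 0], [-0.0015, 0.0135, 0], [0, 0, 0], [0, 0, 0], [0, 0, 0]], dr=[[0, 0, 0], [0, 0, 0], [0, 0, 0], [0, 0, 0], [0, 0, 0], [0, 0, 0], [0, 0, 0], [0, 0, 0], [0, 0, 0], [0, 0, 0], [0, 0, 0], [0, 0, 0], [0, 0, 0], [0, 0, 0], [0, 0, 0], [0, 0, 0]], jaw=0.045)

```text
time_s: 7.05
position: [0.6268, 0.0268, 0.0798]
tool_rot: [[-0.994, -0.112, 0.0], [-0.112, 0.994, -0.0], [-0.0, -0.0, -1.0]]
ft_force: [0.5, -0.3, -0.9]
grip_width: 0.0452
```

```bash
python3 - <<'E'
from h import *
st(); d=snap('side','s4'); crop(d,'s4c',240,120,160,130,4)
d=snap('top','t4'); crop(d,'t4c',180,190,150,140,4)
E
```

```text
7.05 [0.6268 0.0268 0.0798] psi 96.46 q [  -8.   37.   74.   -0.   69. -105.] F [ 0.5 -0.3 -0.9] g 0.0452
```

View pics/s4c.png

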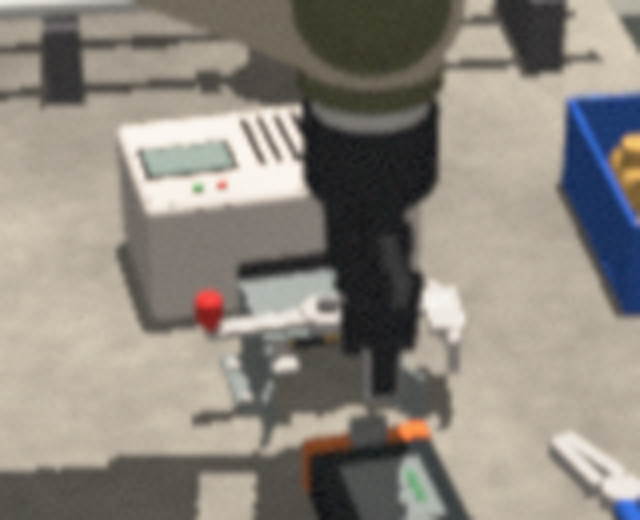

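View pics/t4c.png

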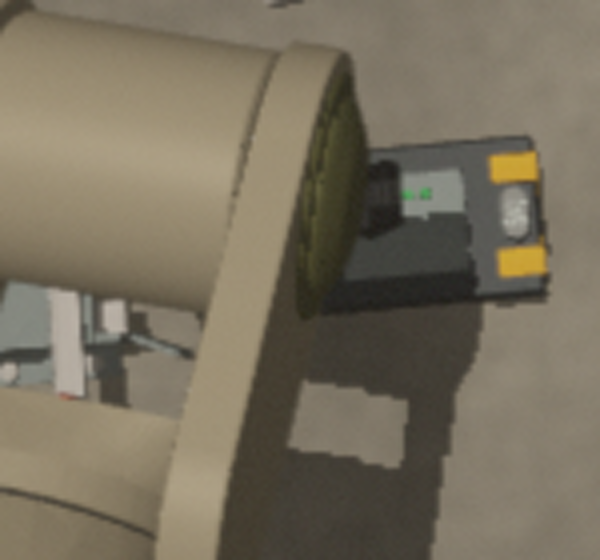

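```bash
python3 - <<'E'
from h import *
import pickle
d=pickle.load(open('pics/t4.pkl','rb'))
h=cv2.cvtColor(d['color'],cv2.COLOR_RGB2HSV)[210:270,290:330]
m=cv2.inRange(h,(12,120,100),(30,255,255)); n,l,s,ce=cv2.connectedComponentsWithStats(m)
pts=[ray(d,*(ce[i]+[290,210]),.036) for i in range(1,n) if s[i,4]>30]; print(pts,s[1:,4]); v=pts[1]-pts[0]; print(np.degrees(np.arctan2(v[1],v[0])))
P=lambda a,b,z:ray(d,180+(a-1.5)/4,190+(b-1.5)/4,z)
print('bar',P(516,211,.05)); a=P(370,150,.036);b=P(525,137,.036); print(np.degrees(np.arctan2(*(b-a)[1::-1])))
a=P(350,313,0);b=P(545,300,0); print(np.degrees(np.arctan2(*(b-a)[1::-1])))
E
```

```text
[array([ 0.6608514 , -0.07975375,  0.036     ]), array([ 0.61665181, -0.08556267,  0.036     ])] [89 91]
-172.51283461436014
bar [ 0.63892282 -0.08183575  0.05      ]
-84.01120828375245
-84.93370428033003
```

>>> jog_arm(travel=[[0, -0.0003, -0.005], [0, 0, -0.009], [0, 0, -0.01], [0, 0, -0.008], [0, 0, -0.004], [0, 0, -0.003], [0, 0, -0.001], [0, 0, 0], [0, 0, 0]], dr=[[0, 0, 0], [0, 0, 0], [0, 0, 0], [0, 0, 0], [0, 0, 0], [0, 0, 0], [0, 0, 0], [0, 0, 0], [0, 0, 0]])

```text
time_s: 7.9
position: [0.6269, 0.0273, 0.0401]
tool_rot: [[-0.994, -0.113, 0.001], [-0.113, 0.994, -0.0], [-0.001, -0.0, -1.0]]
ft_force: [0.6, -0.2, 0.2]
grip_width: 0.0454
```

>>> jog_arm(travel=[[0, 0, 0], [0, 0, 0], [0, 0, 0], [0, 0, 0], [0, 0, 0], [0, 0, 0], [0, 0, 0]], dr=[[0, 0, 0], [0, 0, 0], [0, 0, 0], [0, 0, 0], [0, 0, 0], [0, 0, 0], [0, 0, 0]], jaw=0.0, newtons=50)

```text
time_s: 8.48
position: [0.6269, 0.0271, 0.0403]
tool_rot: [[-0.994, -0.113, 0.001], [-0.113, 0.994, -0.0], [-0.001, -0.0, -1.0]]
ft_force: [-1.3, -2.3, 6.0]
grip_width: 0.0104
```

```bash
python3 - <<'E'
import numpy as np
a=np.radians(96.4-np.arange(0,181,5)); p=.054*np.c_[np.cos(a),np.sin(a)]; q=np.round(p,4); print(np.round(np.diff(q,axis=0),4).tolist()); print(q[-1]-q[0])
E
```

```text
[[0.0047, 0.0003], [0.0047, -0.0001], [0.0047, -0.0005], [0.0046, -0.0009], [0.0045, -0.0013], [0.0044, -0.0017], [0.0042, -0.0021], [0.0041, -0.0024], [0.0038, -0.0028], [0.0035, -0.0031], [0.0033, -0.0034], [0.003, -0.0037], [0.0026, -0.0039], [0.0023, -0.0041], [0.0019, -0.0043], [0.0015, -0.0045], [0.0011, -0.0045], [0.0008, -0.0047], [0.0003, -0.0047], [-0.0001, -0.0047], [-0.0005, -0.0047], [-0.0009, -0.0046], [-0.0013, -0.0045], [-0.0017, -0.0044], [-0.0021, -0.0042], [-0.0024, -0.0041], [-0.0028, -0.0038], [-0.0031, -0.0035], [-0.0034, -0.0033], [-0.0037, -0.003], [-0.0039, -0.0026], [-0.0041, -0.0023], [-0.0043, -0.0019], [-0.0045, -0.0015], [-0.0045, -0.0011], [-0.0047, -0.0008]]
[ 0.012  -0.1074]
```

>>> jog_arm(travel=[[0, 0, 0.0005], [0.0047, 0.0003, 0], [0.0047, -0.0001, 0], [0.0047, -0.0005, 0], [0.0046, -0.0009, 0], [0.0045, -0.0013, 0], [0.0044, -0.0017, 0], [0.0042, -0.0021, 0], [0.0041, -0.0024, 0], [0.0038, -0.0028, 0], [0.0035, -0.0031, 0], [0.0033, -0.0034, 0], [0.003, -0.0037, 0], [0.0026, -0.0039, 0], [0.0023, -0.0041, 0], [0.0019, -0.0043, 0], [0.0015, -0.0045, 0], [0.0011, -0.0045, 0], [0.0008, -0.0047, 0], [0, 0, 0]], dr=[[0, 0, 0], [0, 0, -0.08727], [0, 0, -0.08727], [0, 0, -0.08727], [0, 0, -0.08727], [0, 0, -0.08727], [0, 0, -0.08727], [0, 0, -0.08727], [0, 0, -0.08727], [0, 0, -0.08727], [0, 0, -0.08727], [0, 0, -0.08727], [0, 0, -0.08727], [0, 0, -0.08727], [0, 0, -0.08727], [0, 0, -0.08727], [0, 0, -0.08727], [0, 0, -0.08727], [0, 0, -0.08727], [0, 0, 0]])

```text
time_s: 10.15
position: [0.6866, -0.0212, 0.0403]
tool_rot: [[-0.109, 0.994, 0.001], [0.994, 0.109, -0.0], [-0.0, 0.001, -1.0]]
ft_force: [0.4, -4.4, 1.8]
grip_width: 0.0103
```

```bash
python3 - <<'E'
from h import *
st(); d=snap('side','s5'); crop(d,'s5c',240,120,160,140,4)
E
```

```text
10.15 [ 0.6866 -0.0212  0.0403] psi 6.28 q [-12.  45.  64.  -0.  71. -18.] F [ 0.4 -4.4  1.8] g 0.0103
```

View pics/s5c.png

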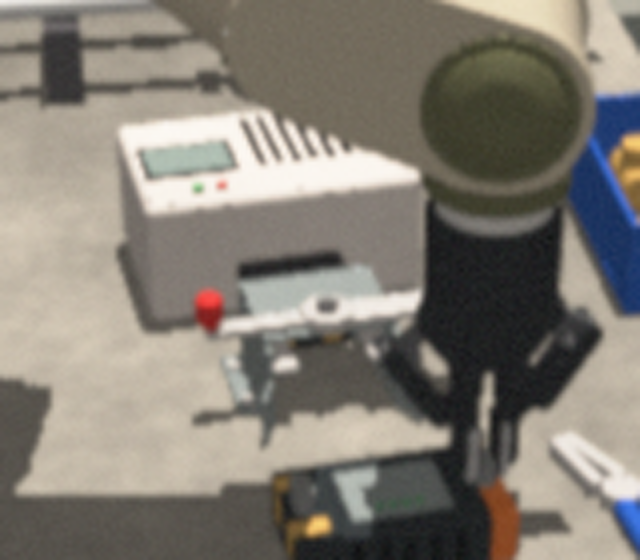

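Pack is half turned; the fingers hold the orange-end bar, clear of the pliers. Continue the turn.

>>> jog_arm(travel=[[0.0003, -0.0047, 0], [-0.0001, -0.0047, 0], [-0.0005, -0.0047, 0], [-0.0009, -0.0046, 0], [-0.0013, -0.0045, 0], [-0.0017, -0.0044, 0], [-0.0021, -0.0042, 0], [-0.0024, -0.0041, 0], [-0.0028, -0.0038, 0], [-0.0031, -0.0035, 0], [-0.0034, -0.0033, 0], [-0.0037, -0.003, 0], [-0.0039, -0.0026, 0], [-0.0041, -0.0023, 0], [-0.0043, -0.0019, 0], [-0.0045, -0.0015, 0], [-0.0045, -0.0011, 0], [-0.0047, -0.0008, 0], [0, 0, 0], [0, 0, 0]], dr=[[0, 0, -0.08727], [0, 0, -0.08727], [0, 0, -0.08727], [0, 0, -0.08727], [0, 0, -0.08727], [0, 0, -0.08727], [0, 0, -0.08727], [0, 0, -0.08727], [0, 0, -0.08727], [0, 0, -0.08727], [0, 0, -0.08727], [0, 0, -0.08727], [0, 0, -0.08727], [0, 0, -0.08727], [0, 0, -0.08727], [0, 0, -0.08727], [0, 0, -0.08727], [0, 0, -0.08727], [0, 0, 0], [0, 0, 0]])

```text
time_s: 11.87
position: [0.6378, -0.0798, 0.0403]
tool_rot: [[0.993, 0.117, -0.002], [0.117, -0.993, 0.0], [-0.002, -0.001, -1.0]]
ft_force: [-6.1, -0.8, 5.4]
grip_width: 0.0104
```

```bash
python3 - <<'E'
from h import *
st(); d=snap('side','s6'); crop(d,'s6c',240,120,160,140,4)
d=snap('top','t6'); crop(d,'t6c',130,190,190,140,4)
E
```

```text
11.87 [ 0.6378 -0.0798  0.0403] psi -83.27 q [-18.  41.  73.  -0.  66.  66.] F [-6.1 -0.8  5.4] g 0.0104
```

View pics/s6c.png

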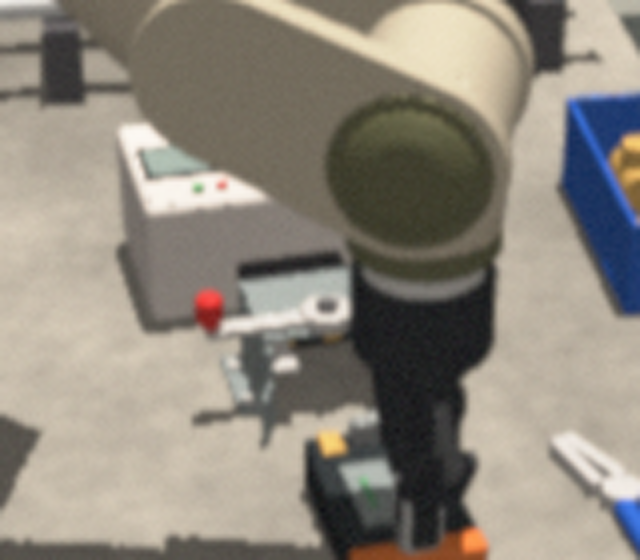

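View pics/t6c.png

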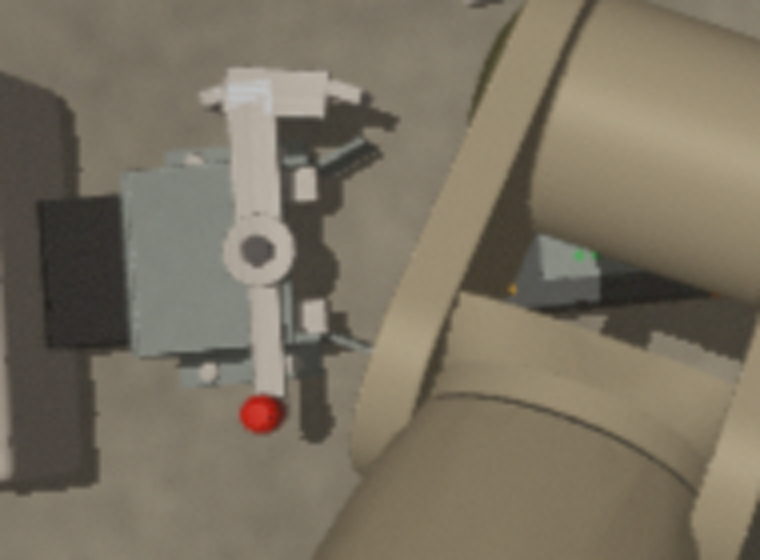

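```bash
python3 - <<'E'
from h import *
import pickle
d=pickle.load(open('pics/s6.pkl','rb')); crop(d,'s6d',300,210,80,70,8)
d=pickle.load(open('pics/t6.pkl','rb')); crop(d,'t6d',245,235,80,50,8)
E
```

```text
(no output)
```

View pics/s6d.png

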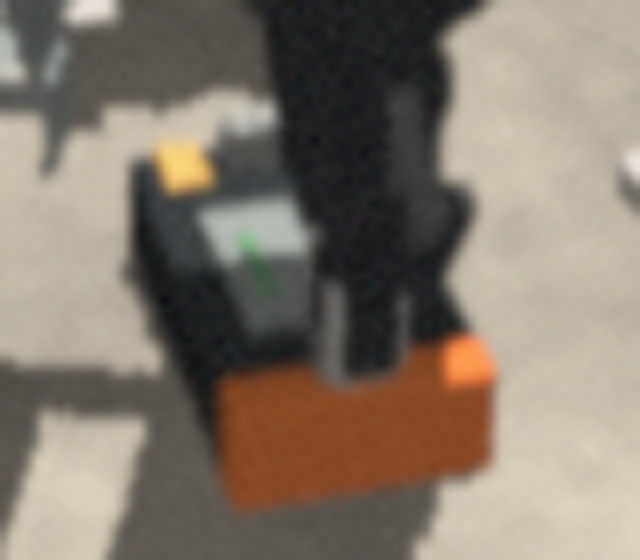

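View pics/t6d.png

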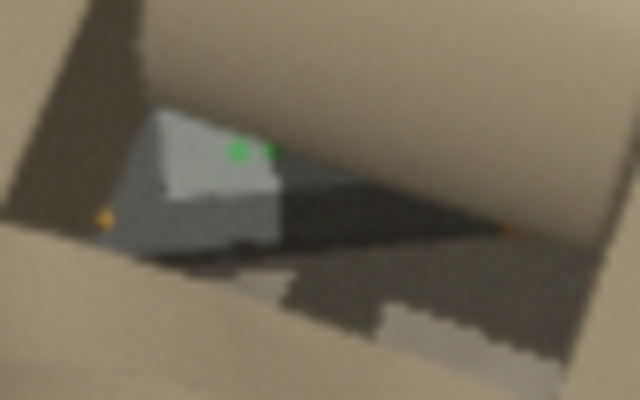

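```bash
python3 - <<'E'
from h import *
import pickle
d=pickle.load(open('pics/s6.pkl','rb')); t=pickle.load(open('pics/t6.pkl','rb')); t0=pickle.load(open('pics/top0.pkl','rb'))
S=lambda a,b,z:ray(d,300+(a-3.5)/8,210+(b-3.5)/8,z)
T=lambda a,b,z:ray(t,245+(a-3.5)/8,235+(b-3.5)/8,z)
def ang(n,a,b): v=b-a; print(n,a,b,np.degrees(np.arctan2(v[1],v[0])),np.linalg.norm(v))
ang('top left edge',S(218,380,.036),S(135,165,.036))
ang('orange top edge',S(218,380,.036),S(495,338,.036) )
ang('orange bottom edge',S(238,512,0),S(490,467,0))
ang('brass-orange strip',S(465,352,.036),S(180,160,.036))
ang('label edge',T(165,197,.036),T(280,185,.036))
ang('top edge from top',T(140,253,.036),T(500,230,.036))
ang('dock flange/roof',ray(d,0,0,0),ray(d,1,1,0))
E
```

```text
top left edge [ 0.60155699 -0.07887958  0.036     ] [0.59153978 0.02793651 0.036     ] 95.35752891988149 0.1072847628322447
orange top edge [ 0.60155699 -0.07887958  0.036     ] [ 0.68143693 -0.07084616  0.036     ] 5.742844657997946 0.08028288054636
orange bottom edge [ 0.60509616 -0.09351729  0.        ] [ 0.67883034 -0.08384129  0.        ] 7.476101421335493 0.07436635421254569
brass-orange strip [ 0.6718708  -0.07601179  0.036     ] [0.60518445 0.02861496 0.036     ] 122.51237165035896 0.1240718634722396
label edge [6.06282705e-01 5.24356205e-04 3.60000000e-02] [ 0.60972744 -0.02675759  0.036     ] -82.80366963489469 0.027498554901094197
top edge from top [0.59285279 0.00607231 0.036     ] [ 0.60017805 -0.07928759  0.036     ] -85.095113548583 0.08567364024848563
dock flange/roof [-1.24447955  3.17623793  0.        ] [-1.22502455  3.13957252  0.        ] -62.04916698296912 0.041507224339128665
```

>>> jog_arm(travel=[[-0.0004, 0.004, 0], [-0.0008, 0.007, 0], [-0.0009, 0.008, 0], [-0.0009, 0.008, 0], [-0.0009, 0.008, 0], [-0.0009, 0.008, 0], [-0.0009, 0.008, 0], [-0.0009, 0.008, 0], [-0.0009, 0.008, 0], [-0.0009, 0.008, 0], [-0.0007, 0.006, 0], [-0.0004, 0.004, 0], [0, 0, 0], [0, 0, 0]], dr=[[0, 0, 0], [0, 0, 0], [0, 0, 0], [0, 0, 0], [0, 0, 0], [0, 0, 0], [0, 0, 0], [0, 0, 0], [0, 0, 0], [0, 0, 0], [0, 0, 0], [0, 0, 0], [0, 0, 0], [0, 0, 0]])

```text
time_s: 13.13
position: [0.6296, 0.0054, 0.0403]
tool_rot: [[0.993, 0.115, 0.001], [0.115, -0.993, 0.001], [0.001, -0.001, -1.0]]
ft_force: [1.9, 0.5, 0.8]
grip_width: 0.0099
```

```bash
python3 - <<'E'
from h import *
st(); d=snap('side','s7'); crop(d,'s7c',290,170,90,90,7)
d=snap('top','t7'); crop(d,'t7c',150,190,150,140,4)
E
```

```text
13.13 [0.6296 0.0054 0.0403] psi -83.41 q [-10.  40.  75.   0.  65.  73.] F [1.9 0.5 0.8] g 0.0099
```

View pics/s7c.png

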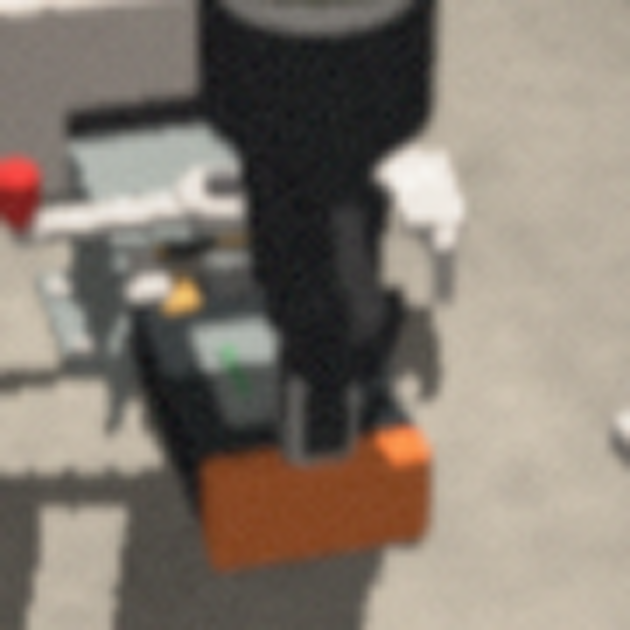

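View pics/t7c.png

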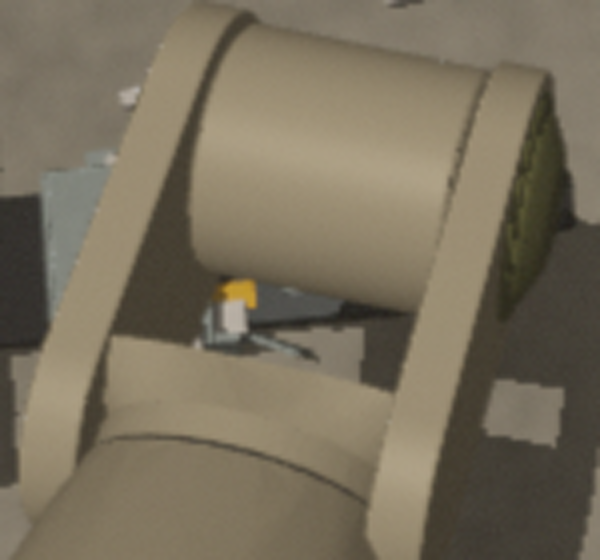

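>>> jog_arm(travel=[[-0.0003, 0.003, 0], [-0.0005, 0.005, 0], [-0.0005, 0.005, 0], [-0.0006, 0.005, 0], [-0.0006, 0.005, 0], [-0.0005, 0.005, 0], [-0.0005, 0.005, 0], [-0.0004, 0.004, 0], [-0.0002, 0.002, 0], [0, 0, 0], [0, 0, 0]], dr=[[0, 0, 0], [0, 0, 0], [0, 0, 0], [0, 0, 0], [0, 0, 0], [0, 0, 0], [0, 0, 0], [0, 0, 0], [0, 0, 0], [0, 0, 0], [0, 0, 0]])

```text
time_s: 14.15
position: [0.6249, 0.0436, 0.0403]
tool_rot: [[0.994, 0.113, -0.0], [0.113, -0.994, -0.0], [-0.0, 0.0, -1.0]]
ft_force: [0.2, -3.8, 2.3]
grip_width: 0.0104
```

>>> jog_arm(travel=[[-0.0002, 0.002, 0], [-0.0003, 0.003, 0], [-0.0003, 0.003, 0], [-0.0002, 0.002, 0], [-0.0001, 0.001, 0], [-0.0001, 0.001, 0], [0, 0, 0], [0, 0, 0]], dr=[[0, 0, 0], [0, 0, 0], [0, 0, 0], [0, 0, 0], [0, 0, 0], [0, 0, 0], [0, 0, 0], [0, 0, 0]])

```text
time_s: 14.82
position: [0.6239, 0.0554, 0.0403]
tool_rot: [[0.994, 0.113, -0.0], [0.113, -0.994, -0.001], [-0.0, 0.001, -1.0]]
ft_force: [0.6, -6.5, 1.6]
grip_width: 0.01
```

>>> jog_arm(travel=[[-0.0001, 0.001, 0], [-0.0001, 0.001, 0], [0, 0, 0], [0, 0, 0]], dr=[[0, 0, 0], [0, 0, 0], [0, 0, 0], [0, 0, 0]])

```text
time_s: 15.15
position: [0.6237, 0.0574, 0.0403]
tool_rot: [[0.994, 0.113, -0.0], [0.113, -0.994, -0.001], [-0.0, 0.001, -1.0]]
ft_force: [-0.2, -4.4, 1.9]
grip_width: 0.0106
```

```bash
python3 - <<'E'
from h import *
st()
E
```

```text
15.15 [0.6237 0.0574 0.0403] psi -83.53 q [-6. 40. 76. -0. 64. 78.] F [-0.2 -4.4  1.9] g 0.0106
```

>>> jog_arm(travel=[[-0.0001, 0.001, 0], [-0.0001, 0.001, 0], [0, 0, 0], [0, 0, 0]], dr=[[0, 0, 0], [0, 0, 0], [0, 0, 0], [0, 0, 0]])

```text
time_s: 15.48
position: [0.6234, 0.0594, 0.0403]
tool_rot: [[0.994, 0.113, -0.0], [0.113, -0.994, -0.001], [-0.0, 0.001, -1.0]]
ft_force: [0.5, -4.8, 1.6]
grip_width: 0.0102
```

>>> jog_arm(travel=[[-0.0001, 0.001, 0], [0, 0, 0], [0, 0, 0]], dr=[[0, 0, 0], [0, 0, 0], [0, 0, 0]])

```text
time_s: 15.73
position: [0.6233, 0.0603, 0.0403]
tool_rot: [[0.994, 0.113, -0.0], [0.113, -0.994, -0.001], [-0.0, 0.001, -1.0]]
ft_force: [0.6, -5.3, 1.7]
grip_width: 0.01
```

>>> jog_arm(travel=[[-0.0001, 0.001, 0], [0, 0, 0], [0, 0, 0]], dr=[[0, 0, 0], [0, 0, 0], [0, 0, 0]])

```text
time_s: 15.98
position: [0.6232, 0.0611, 0.0403]
tool_rot: [[0.994, 0.113, -0.0], [0.113, -0.994, -0.001], [-0.0, 0.001, -1.0]]
ft_force: [0.0, -7.4, 1.9]
grip_width: 0.0103
```

>>> jog_arm(travel=[[-0.0001, 0.001, 0], [0, 0, 0], [0, 0, 0]], dr=[[0, 0, 0], [0, 0, 0], [0, 0, 0]])

```text
time_s: 16.23
position: [0.6231, 0.0618, 0.0403]
tool_rot: [[0.994, 0.113, -0.0], [0.113, -0.994, -0.002], [-0.0, 0.001, -1.0]]
ft_force: [0.1, -8.4, 1.6]
grip_width: 0.01
```

>>> jog_arm(travel=[[-0.0001, 0.001, 0], [0, 0, 0], [0, 0, 0]], dr=[[0, 0, 0], [0, 0, 0], [0, 0, 0]])

```text
time_s: 16.48
position: [0.6231, 0.0625, 0.0403]
tool_rot: [[0.994, 0.113, -0.0], [0.113, -0.994, -0.002], [-0.001, 0.002, -1.0]]
ft_force: [0.6, -9.8, 1.6]
grip_width: 0.0103
```

>>> jog_arm(travel=[[0, 0, 0], [0, 0, 0], [0, 0, 0], [0, 0, 0], [0, 0, 0.005], [0, 0, 0.01], [0, 0, 0.015], [0, 0, 0.02], [0, 0, 0.02], [0, 0, 0.02], [-0.002, 0.0015, 0.01], [-0.004, 0.003, 0], [-0.006, 0.004, 0], [-0.006, 0.004, 0], [-0.006, 0.004, 0], [-0.006, 0.004, 0], [-0.006, 0.004, 0], [-0.006, 0.004, 0], [-0.006, 0.004, 0], [-0.006, 0.004, 0]], dr=[[0, 0, 0], [0, 0, 0], [0, 0, 0], [0, 0, 0], [0, 0, 0], [0, 0, 0], [0, 0, 0], [0, 0, 0], [0, 0, 0.0604], [0, 0, 0.1208], [0, 0, 0.1208], [0, 0, 0.1208], [0, 0, 0.1208], [0, 0, 0.1208], [0, 0, 0.1208], [0, 0, 0.1208], [0, 0, 0.1208], [0, 0, 0.1208], [0, 0, 0.1208], [0, 0, 0.1208]], jaw=0.04)

```text
time_s: 18.15
position: [0.5688, 0.1007, 0.1414]
tool_rot: [[0.062, 0.998, 0.001], [0.998, -0.062, 0.0], [0.0, 0.001, -1.0]]
ft_force: [0.7, 0.4, 0.0]
grip_width: 0.0399
```

```bash
python3 - <<'E'
from h import *
st()
d=snap('side','s8'); crop(d,'s8c',240,120,160,140,4)
d=snap('top','t8'); crop(d,'t8c',130,190,150,140,4)
E
```

```text
18.15 [0.5688 0.1007 0.1414] psi -3.58 q [-2. 29. 78.  0. 73.  2.] F [0.7 0.4 0. ] g 0.0399
```

View pics/s8c.png

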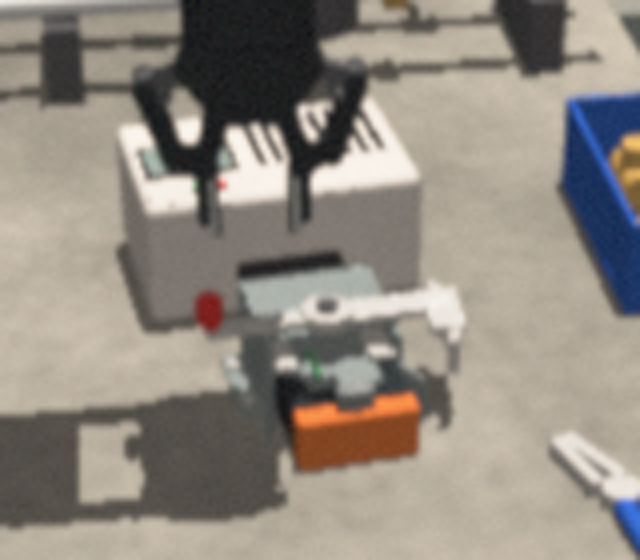

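View pics/t8c.png

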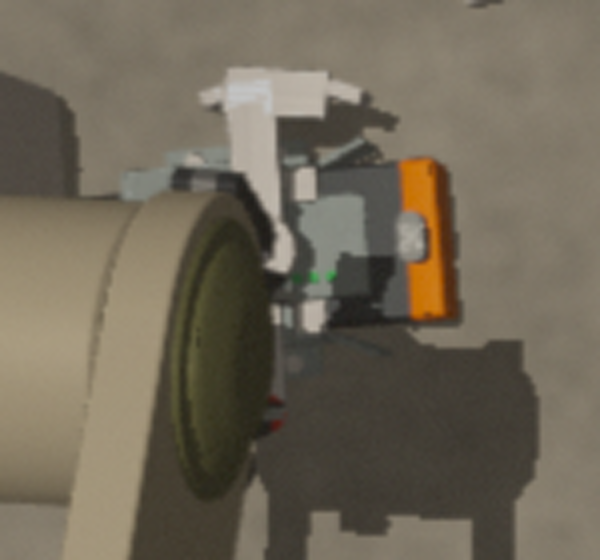

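>>> jog_arm(travel=[[-0.0055, 0.0036, 0], [-0.0055, 0.0036, 0], [-0.0055, 0.0036, 0], [-0.0055, 0.0036, 0], [-0.0055, 0.0036, 0], [0, 0, 0], [0, 0, 0], [0, 0, 0], [0, 0, 0], [0, 0, 0], [0, 0, 0], [0, 0, 0], [0, 0, 0], [0, 0, 0], [0, 0, 0], [0, 0, 0], [0, 0, 0], [0, 0, 0], [0, 0, 0]], dr=[[0, 0, 0.1093], [0, 0, 0.1093], [0, 0, 0.1093], [0, 0, 0.1093], [0, 0, 0.1093], [0, 0, 0.1093], [0, 0, 0.1093], [0, 0, 0.1093], [0, 0, 0.1093], [0, 0, 0.1093], [0, 0, 0.1093], [0, 0, 0.1093], [0, 0, 0.1093], [0, 0, 0.1093], [0, 0, 0.1093], [0, 0, 0.1093], [0, 0, 0], [0, 0, 0], [0, 0, 0]], jaw=0.034)

```text
time_s: 19.83
position: [0.5418, 0.1183, 0.1406]
tool_rot: [[-0.995, -0.104, 0.0], [-0.104, 0.995, -0.0], [-0.0, -0.0, -1.0]]
ft_force: [-0.6, 0.1, 0.8]
grip_width: 0.0343
```

```bash
python3 - <<'E'
from h import *
import pickle
st()
t=pickle.load(open('pics/t8.pkl','rb'))
p=ray(t,130+(413-1.5)/4,190+(237-1.5)/4,.05); o=np.array([.6178,.1005]); x=np.array([-.1115,.9938]); y=np.array([-.9938,-.1115])
print('bar',p,(p[:2]-o)@x,(p[:2]-o)@y)
a=ray(t,130+(437-1.5)/4,190+(159-1.5)/4,.036); b=ray(t,130+(457-1.5)/4,190+(318-1.5)/4,.036); v=b-a; m=(a+b)/2;print('end',np.degrees(np.arctan2(v[1],v[0])),np.linalg.norm(v),(m[:2]-o)@x,(m[:2]-o)@y)
d=snap('side','s9'); crop(d,'s9c',240,120,160,140,4)
d=snap('top','t9'); crop(d,'t9c',130,190,150,140,4)
E
```

```text
19.83 [0.5418 0.1183 0.1406] psi 95.99 q [  0.  27.  82.  -0.  71. -96.] F [-0.6  0.1  0.8] g 0.0343
bar [0.62370714 0.05995257 0.05      ] -0.0409546862893353 -0.0013494793692784032
end -170.92775044524666 0.07663151403253297 -0.054334146094684496 -0.0004983627447984026
```

View pics/s9c.png

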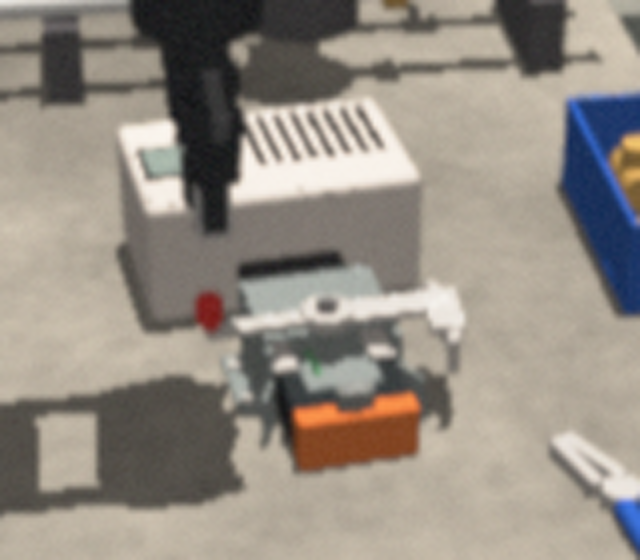

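View pics/t9c.png

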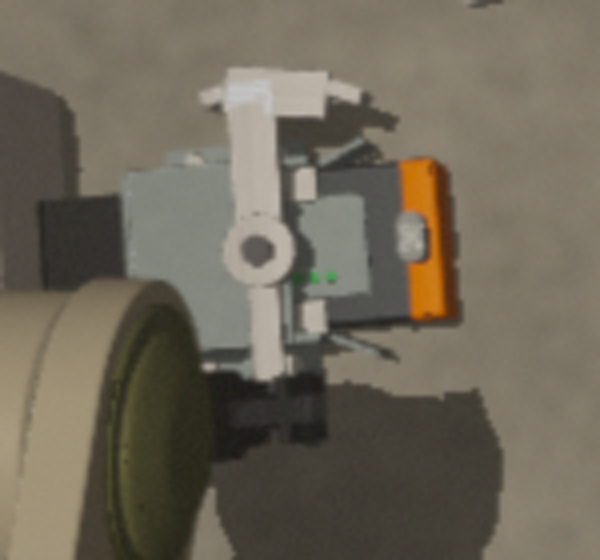

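>>> jog_arm(travel=[[-0.0003, -0.001, -0.008], [0, 0, -0.014], [0, 0, -0.016], [0, 0, -0.012], [0, 0, -0.008], [0, 0, -0.006], [0, 0, -0.004], [0, 0, -0.001], [0, 0, 0], [0, 0, 0]], dr=[[0, 0, 0], [0, 0, 0], [0, 0, 0], [0, 0, 0], [0, 0, 0], [0, 0, 0], [0, 0, 0], [0, 0, 0], [0, 0, 0], [0, 0, 0]])

```text
time_s: 20.77
position: [0.5415, 0.1174, 0.0718]
tool_rot: [[-0.994, -0.109, 0.001], [-0.109, 0.994, -0.0], [-0.001, -0.0, -1.0]]
ft_force: [-0.6, 0.1, -0.0]
grip_width: 0.0344
```

```bash
python3 - <<'E'
from h import *
import pickle
st()
d=snap('side','s10'); crop(d,'s10c',260,150,100,100,6)
a0=186.4; 
piv=np.array([.6151,.1266])
a=np.radians(186.4-np.arange(0,95,5)); p=.075*np.c_[np.cos(a),np.sin(a)]; q=np.round(p,4); print(np.round(np.diff(q,axis=0),4).tolist()); print(piv+p[0],piv+p[18])
E
```

```text
20.77 [0.5415 0.1174 0.0718] psi 96.27 q [ -0.  32.  87.  -0.  61. -96.] F [-0.6  0.1 -0. ] g 0.0344
[[-0.0005, 0.0066], [0.0001, 0.0065], [0.0007, 0.0065], [0.0013, 0.0064], [0.0018, 0.0063], [0.0024, 0.0061], [0.0029, 0.0059], [0.0033, 0.0056], [0.0039, 0.0053], [0.0043, 0.0049], [0.0047, 0.0046], [0.0051, 0.0041], [0.0054, 0.0036], [0.0058, 0.0032], [0.0059, 0.0026], [0.0062, 0.0021], [0.0064, 0.0016], [0.0064, 0.001]]
[0.54056741 0.11823983] [0.60673983 0.20113259]
```

View pics/s10c.png

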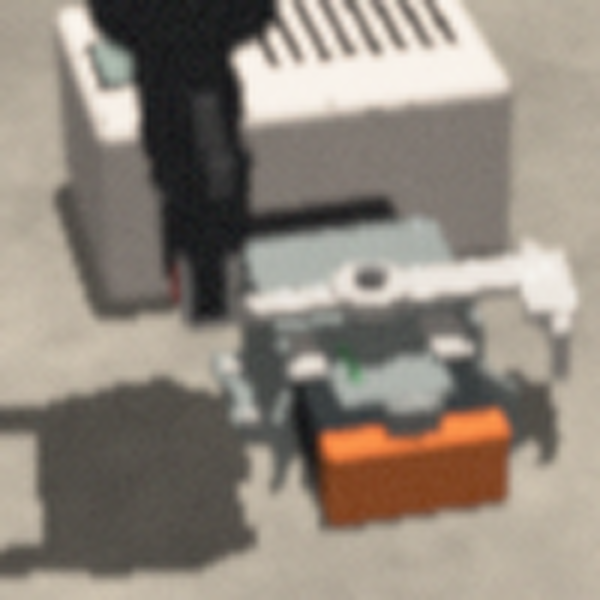

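>>> jog_arm(travel=[[0, 0, 0], [0, 0, 0], [-0.0005, 0.0066, 0], [0.0001, 0.0065, 0], [0.0007, 0.0065, 0], [0.0013, 0.0064, 0], [0.0018, 0.0063, 0], [0.0024, 0.0061, 0], [0.0029, 0.0059, 0], [0.0033, 0.0056, 0], [0.0039, 0.0053, 0], [0.0043, 0.0049, 0], [0, 0, 0]], dr=[[0, 0, 0], [0, 0, 0], [0, 0, -0.08727], [0, 0, -0.08727], [0, 0, -0.08727], [0, 0, -0.08727], [0, 0, -0.08727], [0, 0, -0.08727], [0, 0, -0.08727], [0, 0, -0.08727], [0, 0, -0.08727], [0, 0, -0.08727], [0, 0, 0]], jaw=0.023)

```text
time_s: 21.9
position: [0.5614, 0.178, 0.0712]
tool_rot: [[-0.721, 0.693, -0.001], [0.693, 0.721, -0.0], [0.0, -0.001, -1.0]]
ft_force: [0.3, -0.7, 0.1]
grip_width: 0.0232
```

```bash
python3 - <<'E'
from h import *
st()
d=snap('side','s11'); crop(d,'s11c',260,150,100,100,6)
E
```

```text
21.9 [0.5614 0.178  0.0712] psi 46.14 q [  6.  35.  81.  -0.  65. -40.] F [ 0.3 -0.7  0.1] g 0.0232
```

View pics/s11c.png

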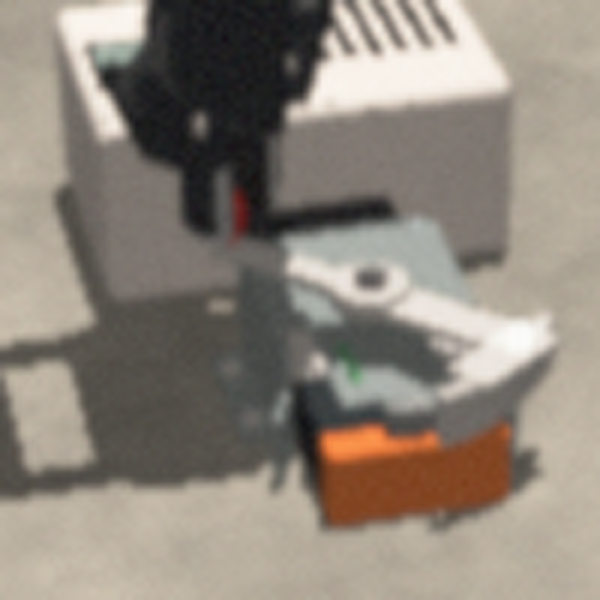

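>>> jog_arm(travel=[[0.0047, 0.0046, 0], [0.0051, 0.0041, 0], [0.0027, 0.0018, 0], [0.0027, 0.0018, 0], [0.0029, 0.0016, 0], [0.0029, 0.0016, 0], [0.003, 0.0013, 0], [0.0029, 0.0013, 0], [0, 0, 0]], dr=[[0, 0, -0.08727], [0, 0, -0.08727], [0, 0, -0.0436], [0, 0, -0.0436], [0, 0, -0.0436], [0, 0, -0.0436], [0, 0, -0.0436], [0, 0, -0.0436], [0, 0, 0]])

```text
time_s: 22.7
position: [0.5882, 0.1955, 0.0712]
tool_rot: [[-0.364, 0.931, -0.0], [0.931, 0.364, 0.0], [0.0, -0.0, -1.0]]
ft_force: [-1.1, -0.3, -0.4]
grip_width: 0.0232
```

>>> jog_arm(travel=[[0.0031, 0.0011, 0], [0.0031, 0.001, 0], [0.0032, 0.0008, 0], [0.0032, 0.0008, 0], [0.0032, 0.0005, 0], [0.0032, 0.0005, 0], [0, 0, 0], [0, 0, 0]], dr=[[0, 0, -0.0436], [0, 0, -0.0436], [0, 0, -0.0436], [0, 0, -0.0436], [0, 0, -0.0436], [0, 0, -0.0436], [0, 0, 0], [0, 0, 0]])

```text
time_s: 23.37
position: [0.6061, 0.2, 0.0712]
tool_rot: [[-0.113, 0.994, -0.003], [0.994, 0.113, -0.0], [0.0, -0.003, -1.0]]
ft_force: [-6.3, 0.1, 1.1]
grip_width: 0.0231
```

```bash
python3 - <<'E'
from h import *
st()
d=snap('side','s12'); crop(d,'s12c',260,150,100,100,6)
E
```

```text
23.37 [0.6061 0.2    0.0712] psi 6.49 q [ 8. 39. 72.  0. 69.  1.] F [-6.3  0.1  1.1] g 0.0231
```

View pics/s12c.png

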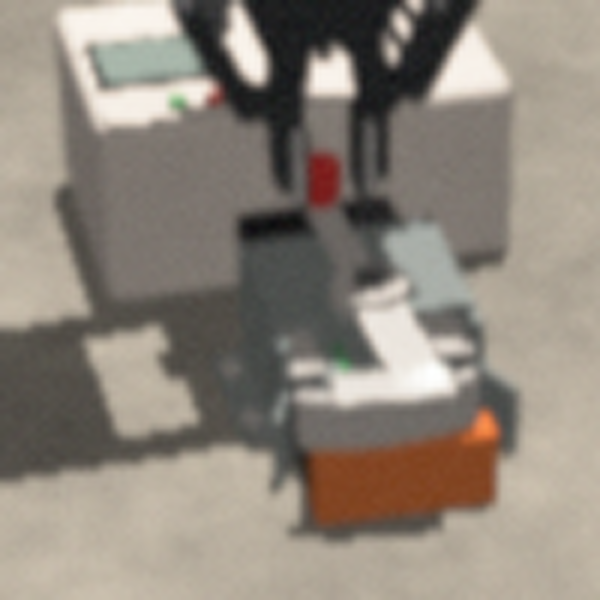

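>>> jog_arm(travel=[[0.0015, 0.0001, 0], [0.0015, 0, 0], [0.001, 0, 0], [0.001, 0, 0], [0, 0, 0], [0, 0, 0]], dr=[[0, 0, 0], [0, 0, 0], [0, 0, 0], [0, 0, 0], [0, 0, 0], [0, 0, 0]])

```text
time_s: 23.92
position: [0.6109, 0.2009, 0.0712]
tool_rot: [[-0.113, 0.994, -0.003], [0.994, 0.113, 0.001], [0.001, -0.003, -1.0]]
ft_force: [-6.4, 3.4, 2.1]
grip_width: 0.0233
```

>>> jog_arm(travel=[[0.001, 0, 0], [0.001, -0.0001, 0], [0, 0, 0], [0, 0, 0]], dr=[[0, 0, 0], [0, 0, 0], [0, 0, 0], [0, 0, 0]])

```text
time_s: 24.25
position: [0.6128, 0.2008, 0.071]
tool_rot: [[-0.114, 0.994, -0.003], [0.994, 0.114, 0.001], [0.001, -0.003, -1.0]]
ft_force: [-7.2, 3.7, 0.9]
grip_width: 0.0233
```

```bash
python3 - <<'E'
from h import *
st()
d=snap('side','s13'); crop(d,'s13c',260,150,100,100,6)
E
```

```text
24.25 [0.6128 0.2008 0.071 ] psi 6.52 q [ 8. 39. 71.  0. 70.  1.] F [-7.2  3.7  0.9] g 0.0233
```

View pics/s13c.png

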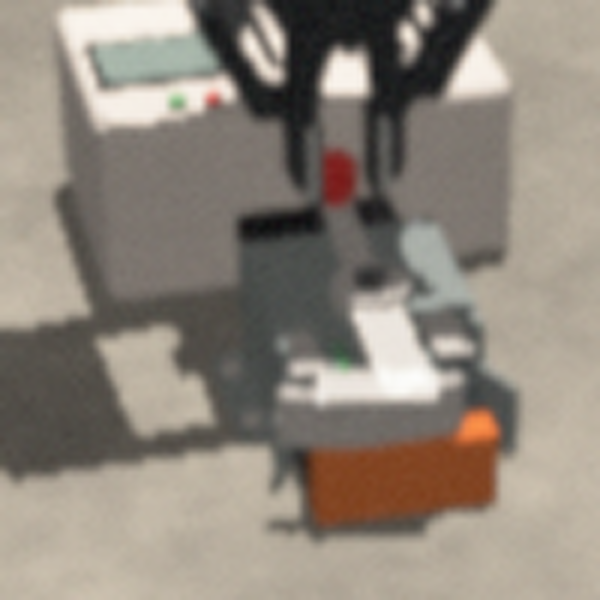

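>>> jog_arm(travel=[[0.001, 0, 0], [0.001, 0, 0], [0, 0, 0], [0, 0, 0]], dr=[[0, 0, 0], [0, 0, 0], [0, 0, 0], [0, 0, 0]])

```text
time_s: 24.63
position: [0.6146, 0.201, 0.071]
tool_rot: [[-0.114, 0.994, -0.004], [0.994, 0.114, 0.001], [0.002, -0.003, -1.0]]
ft_force: [-6.7, 4.2, 2.2]
grip_width: 0.0231
```

>>> jog_arm(travel=[[0.001, 0, 0], [0, 0, 0], [0, 0, 0]], dr=[[0, 0, 0], [0, 0, 0], [0, 0, 0]])

```text
time_s: 24.88
position: [0.6149, 0.201, 0.0709]
tool_rot: [[-0.114, 0.993, -0.006], [0.994, 0.114, 0.001], [0.002, -0.005, -1.0]]
ft_force: [-10.0, 3.9, 2.9]
grip_width: 0.023
```

>>> jog_arm(travel=[[-0.0015, 0, 0], [-0.0015, 0, 0], [0, 0, 0], [0, 0, 0], [0, 0, 0.004], [0, 0, 0.008], [0, 0, 0.015], [0, 0, 0.02], [0, 0, 0.02], [0, 0, 0.02], [-0.01, -0.005, 0.015], [-0.02, -0.01, 0.01], [-0.03, -0.01, 0.01], [-0.03, -0.01, 0.01], [-0.03, 0, 0], [-0.03, 0, 0], [-0.02, 0, 0], [-0.01, 0, 0], [0, 0, 0], [0, 0, 0]], dr=[[0, 0, 0], [0, 0, 0], [0, 0, 0], [0, 0, 0], [0, 0, 0], [0, 0, 0], [0, 0, 0], [0, 0, 0], [0, 0, 0], [0, 0, 0], [0, 0, 0], [0, 0, 0], [0, 0, 0], [0, 0, 0], [0, 0, 0], [0, 0, 0], [0, 0, 0], [0, 0, 0], [0, 0, 0], [0, 0, 0]], jaw=0.034)

```text
time_s: 26.55
position: [0.4353, 0.1653, 0.204]
tool_rot: [[-0.11, 0.994, 0.002], [0.994, 0.11, 0.0], [-0.0, 0.002, -1.0]]
ft_force: [0.1, 0.5, -0.0]
grip_width: 0.034
```

```bash
python3 - <<'E'
from h import *
st()
d=snap('side','s14'); crop(d,'s14c',260,140,100,100,6)
d=snap('top','t14'); crop(d,'t14c',130,190,150,140,4)
E
```

```text
26.55 [0.4353 0.1653 0.204 ] psi 6.3 q [ 6. 15. 90. -0. 75. -0.] F [ 0.1  0.5 -0. ] g 0.034
```

View pics/s14c.png

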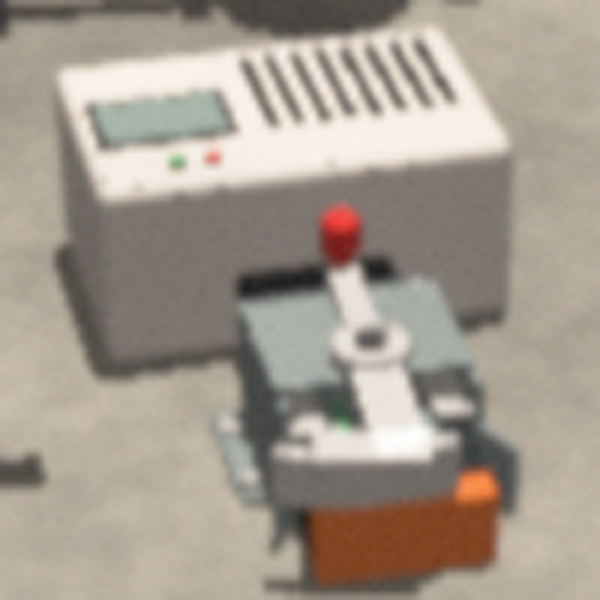

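View pics/t14c.png

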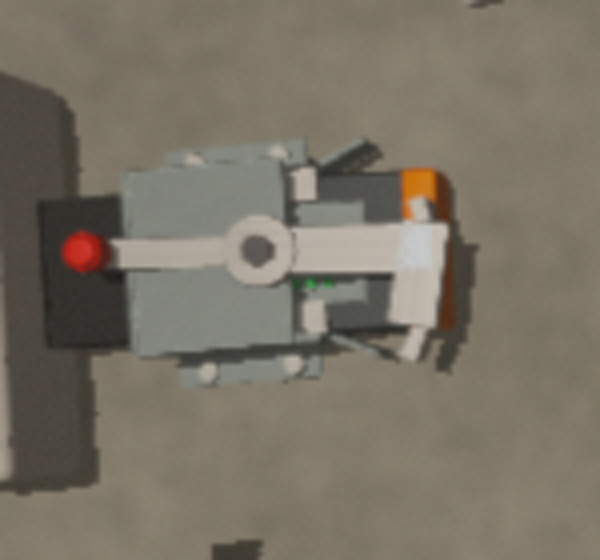

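```bash
python3 - <<'E'
from h import *
import pickle
t=pickle.load(open('pics/t14.pkl','rb')); t8=pickle.load(open('pics/t9.pkl','rb'))
T=lambda a,b,z,d=t:ray(d,130+(a-1.5)/4,190+(b-1.5)/4,z)
o=np.array([.6178,.1005]); x=np.array([-.1115,.9938]); y=np.array([-.9938,-.1115])
k=T(84,252,.082)[:2]; pv=T(258,250,.072)[:2]; v=k-pv; print('knob hd',np.degrees(np.arctan2(v[1],v[0])),np.linalg.norm(v),'dock ang cam',1.5708-np.arctan2(v@y,v@x))
# lever centreline along knob arm
a=T(225,252,.068)[:2]; v=k-a; print(np.degrees(np.arctan2(v[1],v[0])))
# orange strip outer/inner top edge at left side
for nm,d in(('before',t8),('now',t)):
    h=cv2.cvtColor(d['color'],cv2.COLOR_RGB2HSV)[225:275,225:255]; m=cv2.inRange(h,(5,150,100),(20,255,255)); 
    r=[i for i in range(m.shape[0]) if m[i].sum()>0]; print(nm,[(225+i,225+np.nonzero(m[i])[0].min(),225+np.nonzero(m[i])[0].max()) for i in r[:14]])
for nm,d,a,b in(('before',t8,(437,159),(457,318)),):
    A,B=T(*a,.036,d),T(*b,.036,d); print(nm,((A+B)/2-[*o,0])[:2]@x)
# whole scene change check
t0=pickle.load(open('pics/top0.pkl','rb')); df=cv2.absdiff(t0['color'],t['color']).max(2)>60; n,l,s,c=cv2.connectedComponentsWithStats(df.astype('uint8')); print([s[i].tolist() for i in range(1,n) if s[i,4]>25])
E
```

```text
knob hd 92.37247957103942 0.07617553555550331 dock ang cam 1.6411207893716577
92.04103752802337
before [(230, np.int64(230), np.int64(238)), (231, np.int64(230), np.int64(238)), (232, np.int64(230), np.int64(238)), (233, np.int64(230), np.int64(238)), (234, np.int64(230), np.int64(238)), (235, np.int64(230), np.int64(238)), (236, np.int64(230), np.int64(239)), (237, np.int64(230), np.int64(239)), (238, np.int64(230), np.int64(239)), (239, np.int64(231), np.int64(239)), (240, np.int64(231), np.int64(239)), (241, np.int64(231), np.int64(239)), (242, np.int64(231), np.int64(239)), (243, np.int64(235), np.int64(239))]
now [(232, np.int64(231), np.int64(238)), (233, np.int64(230), np.int64(239)), (234, np.int64(230), np.int64(239)), (235, np.int64(230), np.int64(239)), (236, np.int64(231), np.int64(239)), (237, np.int64(230), np.int64(238)), (238, np.int64(231), np.int64(239)), (239, np.int64(231), np.int64(239)), (240, np.int64(231), np.int64(238)), (241, np.int64(231), np.int64(231)), (242, np.int64(231), np.int64(231)), (243, np.int64(231), np.int64(232))]
before -0.054334146094684496
[[187, 210, 11, 9, 73], [199, 214, 30, 16, 179], [224, 230, 25, 49, 559], [203, 247, 6, 11, 51], [146, 248, 9, 10, 74], [193, 276, 7, 4, 27], [205, 285, 8, 15, 81], [190, 289, 12, 9, 82], [63, 327, 83, 153, 6197], [97, 328, 6, 9, 43], [182, 339, 22, 15, 111], [160, 348, 63, 120, 2720], [0, 429, 61, 51, 2003], [179, 462, 12, 13, 44]]
```

View pics/t14.png

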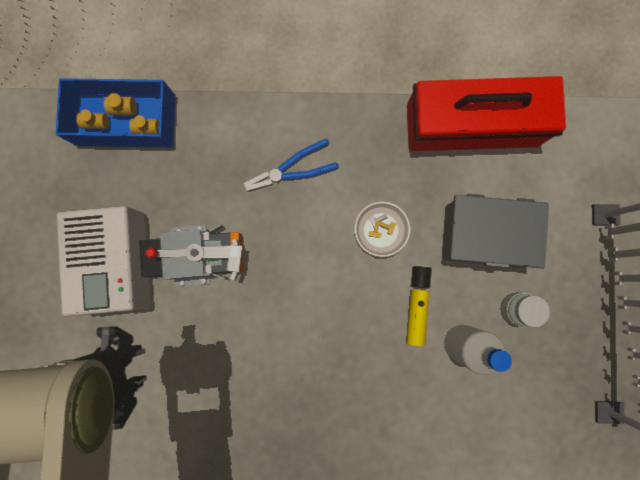

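```bash
python3 - <<'E'
from h import *
import pickle
t9=pickle.load(open('pics/t9.pkl','rb')); t8=pickle.load(open('pics/t8.pkl','rb'));
ims=[get_image('top') for _ in range(4)]
now=np.mean([i['color'].astype(float) for i in ims],axis=0)
o=np.array([.6178,.1005]); x=np.array([-.1115,.9938]); y=np.array([-.9938,-.1115])
def prof(c): return c[...,0].astype(float)-c[...,2]
def cross(p,lo,hi,up):
    # subpixel 50% crossing
    th=60
    for i in range(lo,hi):
        a,b=p[i],p[i+1]
        if (up and a<th<=b) or((not up) and a>=th>b): return i+(a-th)/(a-b)
for nm,c in(('t8',t8['color']),('t9',t9['color']),('now',now)):
    p=prof(c)
    print(nm)
    for r in range(230,274,2):
        e1=cross(p[r],224,238,True); e2=cross(p[r],232,248,False)
        print(r,None if e1 is None else round(e1,2),None if e2 is None else round(e2,2), None if e2 is None else np.round((ray(t9,e2,r,.036)[:2]-o)@np.c_[x,y],4))
d=ims[0]; cv2.imwrite('pics/t15c.png',cv2.resize(np.uint8(now[215:285,180:260,::-1]),(800,600) if 0 else (640,560),interpolation=cv2.INTER_CUBIC))
cv2.imwrite('pics/t9d.png',cv2.resize(t9['color'][215:285,180:260,::-1],(640,560),interpolation=cv2.INTER_CUBIC))
E
```

```text
t8
230 229.32 238.58 [-0.0519 -0.0376]
232 229.15 239.76 [-0.0539 -0.0336]
234 229.36 239.89 [-0.0538 -0.0297]
236 229.39 240.23 [-0.0541 -0.0259]
238 229.6 240.33 [-0.054 -0.022]
240 229.89 240.14 [-0.0534 -0.0182]
242 230.11 240.8 [-0.0543 -0.0143]
244 235.24 240.8 [-0.054  -0.0105]
246 235.83 241.28 [-0.0546 -0.0066]
248 236.39 241.15 [-0.0541 -0.0028]
250 236.47 241.43 [-0.0543  0.0011]
252 236.49 241.54 [-0.0542  0.0049]
254 236.15 241.67 [-0.0542  0.0087]
256 231.18 241.89 [-0.0543  0.0125]
258 231.2 242.07 [-0.0543  0.0164]
260 231.38 242.0 [-0.0539  0.0202]
262 231.42 242.38 [-0.0544  0.024 ]
264 231.61 242.3 [-0.0539  0.0278]
266 231.86 242.83 [-0.0546  0.0317]
268 231.8 242.76 [-0.0542  0.0355]
270 None None None
272 None None None
t9
230 229.29 238.54 [-0.0518 -0.0376]
232 229.15 239.78 [-0.0539 -0.0336]
234 229.35 239.82 [-0.0537 -0.0298]
236 229.41 240.23 [-0.0541 -0.0259]
238 229.61 240.3 [-0.054 -0.022]
240 229.89 240.62 [-0.0543 -0.0182]
242 230.1 240.64 [-0.054  -0.0143]
244 235.24 240.86 [-0.0541 -0.0105]
246 235.83 240.8 [-0.0537 -0.0067]
248 236.39 241.0 [-0.0538 
[... 243 characters left out ...]
-0.0535  0.0239]
264 231.6 242.5 [-0.0543  0.0278]
266 231.91 242.67 [-0.0543  0.0317]
268 231.78 242.56 [-0.0538  0.0354]
270 None None None
272 None None None
now
230 None None None
232 230.19 238.57 [-0.0516 -0.0338]
234 229.6 239.69 [-0.0534 -0.0298]
236 229.64 239.92 [-0.0535 -0.0259]
238 229.71 239.93 [-0.0533 -0.0221]
240 229.92 232.33 [-0.0385 -0.0196]
242 229.93 232.57 [-0.0386 -0.0157]
244 230.42 233.01 [-0.0392 -0.0118]
246 None None None
248 None None None
250 None None None
252 None None None
254 None None None
256 None None None
258 None None None
260 None None None
262 None None None
264 None None None
266 None None None
268 None None None
270 None None None
272 None None None
```

View pics/t15c.png

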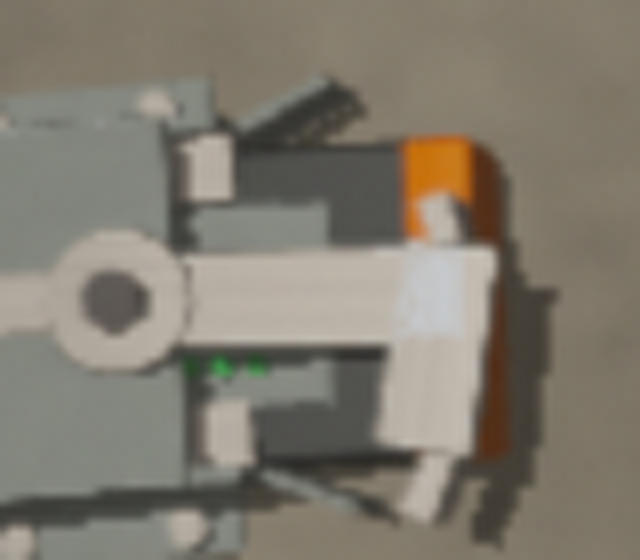

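View pics/t9d.png

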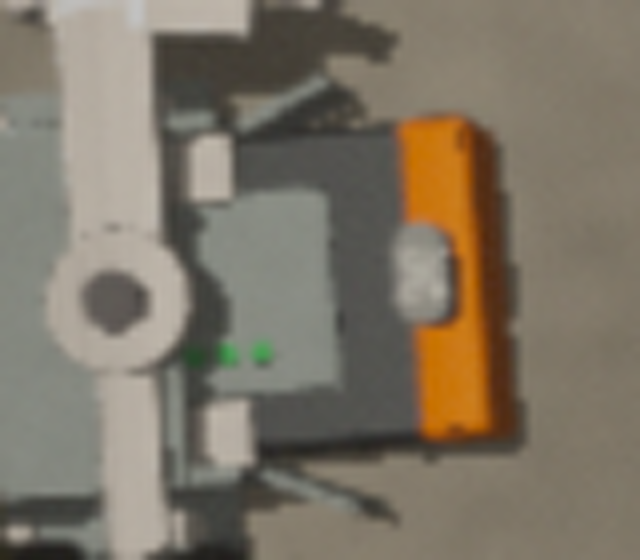

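```bash
python3 - <<'E'
from h import *
import pickle
t0=pickle.load(open('pics/top0.pkl','rb'));t9=pickle.load(open('pics/t9.pkl','rb')); d=get_image('top'); d2=snap('side','s16')
crop(d2,'s16c',300,190,60,60,10)
for nm,c in(('t0',t0['color']),('t9',t9['color']),('now',d['color'])):
    g=cv2.cvtColor(c,cv2.COLOR_RGB2GRAY).astype(float)
    P=[]
    for u in range(216,229):
        col=g[226:238,u]; gr=-np.diff(col); i=int(gr.argmax()); 
        if 0<i<len(gr)-1:
            a,b,e=gr[i-1:i+2]; s=.5*(a-e)/(a-2*b+e); P.append((u,226+i+.5+s))
    P=np.array(P); W=np.array([ray(d,u,v,.036)[:2] for u,v in P]); l=cv2.fitLine(W.astype(np.float32),cv2.DIST_HUBER,0,1e-5,1e-5).ravel(); print(nm,np.degrees(np.arctan2(l[1],l[0]))%180,np.round(P[:,1],1))
    # label edge (grey label vs dark) top side
    P=[]
    for u in range(206,219):
        col=g[234:246,u]; gr=np.diff(col); i=int(gr.argmax())
        if 0<i<len(gr)-1:
            a,b,e=gr[i-1:i+2]; s=.5*(a-e)/(a-2*b+e); P.append((u,234+i+.5+s))
    P=np.array(P); W=np.array([ray(d,u,v,.036)[:2] for u,v in P]); l=cv2.fitLine(W.astype(np.float32),cv2.DIST_HUBER,0,1e-5,1e-5).ravel(); print('  label',np.degrees(np.arctan2(l[1],l[0]))%180,np.round(P[:,1],1))
E
```

```text
t0 75.059555 [227.7 227.1 229.9 230.8 230.7 230.5 230.4 230.4]
  label 102.35551 [240.8 240.8 240.8 239.4 239.3 239.2 239.2 239.2 239.4 239.3 238.7 238.6
 238.4]
t9 78.74428 [227.7 227.1 229.9 230.2 230.4 230.6 230.5 230.1 229.6 229.6]
  label 103.761894 [240.8 240.8 240.8 239.3 238.7 238.6 238.4 238.5 238.4 238.3 238.3 238.1
 238.4]
now 68.19878 [227.7 227.1 232.5 232.6 232.5 232.5 232.4 232.4 232.4 232.2 232.1]
  label 93.24409 [240.8 240.8 240.8 240.5 240.3 240.3 240.3 240.3 240.  240.3 240.4 240.4
 240.3]
```

View pics/s16c.png

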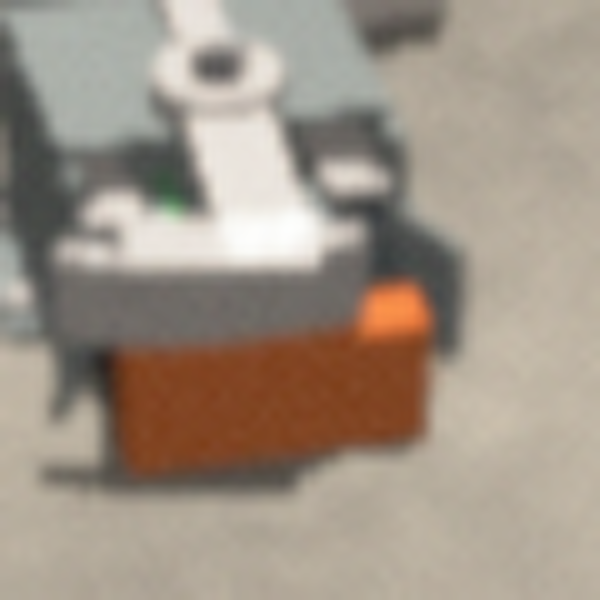

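```bash
python3 - <<'E'
from h import *
import pickle
d9=pickle.load(open('pics/s9.pkl','rb')); d=pickle.load(open('pics/s16.pkl','rb'))
for nm,D in(('s9',d9),('now',d)):
    c=D['color'].astype(float); q=c[...,0]-c[...,2]
    P=[]
    for u in range(316,342):
        p=q[220:250,u]; th=45
        i=[k for k in range(len(p)-1) if p[k]>=th>p[k+1]]
        if i: k=i[-1]; P.append((u,220+k+(p[k]-th)/(p[k]-p[k+1])))
    P=np.array(P); P=P[2:-2]; W=np.array([ray(D,u,v,0)[:2] for u,v in P]); l=cv2.fitLine(W.astype(np.float32),cv2.DIST_HUBER,0,1e-5,1e-5).ravel(); a=np.degrees(np.arctan2(l[1],l[0])); print(nm,len(P),a if a>-90 and a<90 else a-180, W[0],W[-1],np.round(P[::4,1],1))
    for v in (226,230,233):
        p=q[v]; e=[u for u in range(305,350) if (p[u]<45<=p[u+1]) or (p[u]>=45>p[u+1])]; print(v,e)
E
```

```text
s9 22 6.243544 [0.59746522 0.04849568] [0.65079632 0.05452261] [237.2 236.5 235.9 235.4 234.6 234.2]
226 [312, 344]
230 [312, 344]
233 [313, 343]
now 22 4.8935285 [0.59774128 0.05068017] [0.65093316 0.0553773 ] [236.7 236.2 235.6 235.2 234.6 234. ]
226 [310, 342]
230 [310, 342]
233 [311, 341]
```

```bash
python3 - <<'E'
from h import *
st(); print(close_job())
E
```

```text
26.95 [0.4347 0.1652 0.2031] psi 6.29 q [ 6. 15. 90.  0. 75. -0.] F [-0.3  0.1  0.3] g 0.0337
the job is handed in; nothing more can be done
None
```

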